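Slide the top heat-spreader plate off its stack and lean it on the inspection rest

ROBOT

A 6-joint arm with a two-finger parallel gripper is mounted at the origin on the work surface. World frame = base frame: x ahead of the robot, y to its left, z up, the work surface at z = 0. Lengths are in mm, angles in rad, forces in N, time in s.
With the tool pointing down it reaches from about 350 to 925 mm from the base axis. Payload 6.4 kg.
Tool frame: the origin (TCP) lies midway between the tips of the shut fingers; the grasp point (between the pads) lies 19 mm behind it; z points along the fingers, x is the direction in which the jaws open and shut, and the axes are right-handed (so a half turn about z gives the same grasp; the last joint's range is limited). The gripper opens to 94 mm and grips with 3 to 60 N. Pads are 16 mm wide; open, the fingers measure 119 mm over their backs; the gripper's body (75 mm by 177 mm) begins 78 mm behind the grasp point.
Start: joints at [-1.459, 0.245, 1.558, -0, 1.339, -0.174], TCP at [183.256, -623.643, 205.455] pointing down, gripper open.
Joint ranges: [-3.13, 3.13], [-1.02, 2.26], [0.13, 2.54], [-0.95, 4.09], [0.21, 2.88], [-2.74, 2.74]. Speed limits (rad/s): [2.57, 2.57, 3.14, 3.14, 3.14, 3.14].

INTERFACE

Orientations are given as a rotation vector (axis times angle).
In Python, from plant import monitor, cams, env gives the robot as it stands.
- The arm moves only by the tool arm_command, never from a script. Its argument "plan" is a list of rows, each an object of numbers: "grip": the opening, from 0 (shut) to 1 (fully open); "dx", "dy", "dz": the shift along the tool's x, y, z as a fraction of full scale; "rx", "ry", "rz": the turn, a rotation vector about the tool's x, y, z as a fraction of full scale. A call has exactly 5 rows; each row shifts and turns the pose as measured when the row begins, along the tool's axes as they then stand; what a row does not reach is not made up. Full scale, the value 1, is 0.04 m for a shift and 0.08 rad for a turn. A row lasts 1/10 s, in which the tool goes at most 50 mm and 8.59 degrees, less where a joint would pass 70% of its speed; a pose out of reach is approached as far as the arm can. A call with a number of a shift or a turn outside -1 to 1 is refused whole. A call with a gripper value outside its range is refused whole. The fingers move at their own pace and stop on an object; "squeeze" is the grip in N (left out, the last holds). Time passes only in rows, so rows that do not move let the fingers close, or fill a call up. It gives the time, the measured TCP pose, the force and the opening at its end, in the units of the state.
- monitor.sense(): the state, without advancing time (a new reading comes with each control period).
- cams.capture(name): name is "scene" or "top" or "wrist"; returns a dict with "frame" (420x560x3 uint8, blue, green, red), "camera_matrix" (3x3 intrinsics, pixels), "extrinsics" (4x4, takes a point from camera to world coordinates); the wrist camera has in their place "tool_from_camera" (4x4, takes a point from camera to tool coordinates, whose origin is the TCP and whose axes are the tool frame's). Camera axes: x right, y down, z forward; pixel columns grow to the right and rows downward; lengths in mm; the calibration is good to about 2 mm. A picture is of the moment at which its call begins: read the wrist's pose just before it. There is no depth.
- env.sign_off(): hands the job in, once; it reports no verdict.
Trained networks look in a picture, given as the dict that the camera call returned (one of the last four; its "shot" number tells which), for a name from the list of things; names that differ only in an ending like _2 or _b are one class to them, and where a whole thing is asked for, a point or a joint stands for the part that bears it (a point fixed in the world has none). Each returns a list of dicts, best first, with "p" (0 to 1); they miss things now and then, are a little off and sometimes report something else, mostly with a low value. They report only what shows in the picture. A call takes as long as a camera call. They do not tell look-alikes from the thing itself.
- cams.look_for(name, picture): "point" ([column, row] in pixels, amid what is visible of it).
- cams.masks_of(name, picture): "pixels" (420x560 bool, what is visible of it) and "point" ([column, row] in pixels, amid what is visible of it).
The state is a dict: "time": time; "q": joint angles; "qvel": joint speeds; "tau": joint torques, N m; "tool_pos": TCP position; "orientation": TCP orientation; "contact_force": force on the tool from outside, world axes, zero at the start; "wrist_torque": the same for the moment, N m; "grip_width": opening from 0.0 (shut) to 1.0 (fully open).
Only numpy, scipy, OpenCV 4.12 (cv2) and the standard library are available. Lean on these libraries where they do the work, as an engineer would, in place of code of your own. Each camera call takes 0.05 s, during which the arm holds its last target.

TASK

Without lifting it yet, slide the top metal plate of the stack out over the low lip of its cradle until a good thumb's width (about 40 mm) overhangs, then pinch the overhanging end and lift the plate away. Lean it on the narrow inspection rest, in line with the rail: one short end down on the rail against the toe stop, the other end leaning on the upright. Leave the plates underneath and the other things on the bench where they are, and let go.

Things in the scene. Friction and masses are not known exactly. Their poses are not given: they have to be found in the camera images.
- plate_center (a point): Centre (half-way up) of the top plate of the stack: bare aluminium plate 150 long (own x) x 60 wide (own y) x 4 thick (own z), 60 to 120 g, with three dull pads on top. At first it lies flat, its top face 57 above the table, its long axis along the cradle, and slides on the plates below. The two cradle fences lie about 3 mm beside its long edges, so the edges are free to grasp only where the plate overhangs.
- plate_front (a point): Middle of the plate's short end face (half-way up) that is nearer the cradle's lip at the start: 75 mm along own -x from the plate's centre.
- plate_back (a point): Middle of the plate's other short end face, 75 mm along own +x from its centre. At the start it is near the open rear end of the cradle, where closed fingertips can push it at 53 to 57 mm height (below 53 they meet the next plate).
- plate: The same top plate; origin at the centre of its underside, axes as above.
- plate_mid: The equal plate right under the top one (underside 49 above the table); origin at the centre of its underside. The lip stops it from sliding out.
- plate_low: The lowest equal plate, on the deck (underside 45 above the table); origin at the centre of its underside.
- cradle: Fixed dark steel stock cradle, 160 long (x) x 78 wide (y), flat deck 45 above the table; origin under its centre on the table. Its -x end, towards the robot, has a lip 6 high (the two lower plates make a stack 8 high, so only the top plate passes over it); its +x end is open. Along each side runs a fence 6 thick and 11 high above the deck, inner faces at y = +-33. The space below an overhanging plate is free down to the table.
- cradle_lip (a point): Middle of the outer face of the cradle's lip end at deck height (45): the edge the plate is to overhang. Axes as the cradle's: -x points out over the edge.
- rest: Fixed inspection rest, origin on the table right under the face of the toe stop that looks to the upright, +x from toe stop to upright. An aluminium rail 152 long (x) x 40 wide (y), flat top 30 above the table; from x = -16 to 136; near its -x end a toe stop, near its +x end an upright; a foot plate 110 wide (y) x 6 high at x = 65 to 135. The plate is wider than the rail and stands 10 mm over on each side.
- rest_stop: Toe stop on the rail: black bar 8 (x) x 40 (y) x 10 high; origin at the centre of its underside, on the rail.
- rest_upright: Upright on the rail: black post 10 (x) x 46 (y) x 125 high; origin at the centre of its underside, on the rail.
- rest_toe (a point): Point on the rail top at the foot of the stop's face that looks to the upright (rest x = 0, z = 30), on the rail's centre line.
- rest_wall (a point): Point on the rail top at the foot of the upright's face that looks to the stop (rest x = +122, z = 30). The 122 mm between the two faces makes a plate that stands on the stop and leans on the upright slope at about 37 degrees.
- flask: Bystander: small amber bottle, radius 18, 85 high; origin at the centre of its underside.
- tweezers: Bystander: steel tweezers, 140 long (x), 12 high, lying on the bench between cradle and rest; origin near the middle of the underside.
- parts_tray: Bystander: black divided tray of small components, 160 (x) x 110 (y) x 30 high; origin under its centre.
Things that resemble listed ones, but are neither listed nor needed, are in the scene too. What is shaped like the plate but purple is not meant.

How it is judged:
By the outcome, as a careful person would: the job done as asked, in the order asked, and still so for the second after the job is handed in, with the robot touching nothing.
It also fails if it takes over 58 s, if anything falls off the work surface, if the arm or the gripper's body presses on something with over 40 N, if the wrist force passes 120 N, or if a joint passes its speed limit or range.

## Working session

There is one attempt and no reset: what is moved stays moved. The work goes in short steps, Python scripts to look and compute and a tool call to move; the robot and the scene stay as the last step left them, time stands still between calls to the robot, and variables do not carry over. Pictures are saved under pics/ and viewed, and the job is handed in when it is done.

Besides the shell and the picture viewer there is one more tool, called after "Emit:" as name(argument=value, ...), one argument or row to a line, values as JSON. arm_command: Moves the arm, as the interface text tells. Shift numbers are shares of 0.04 m and turn numbers shares of 0.08 rad, none past 1 either way. Its arguments: {"type":"object","properties":{"plan":{"type":"array","items":{"type":"object","properties":{"grip":{"type":"number"},"dx":{"type":"number","minimum":-1,"maximum":1},"dy":{"type":"number","minimum":-1,"maximum":1},"dz":{"type":"number","minimum":-1,"maximum":1},"rx":{"type":"number","minimum":-1,"maximum":1},"ry":{"type":"number","minimum":-1,"maximum":1},"rz":{"type":"number","minimum":-1,"maximum":1}}}},"squeeze":{"type":"number"}},"required":["plan"]}

```bash
ls; mkdir -p pics; python3 - <<'E'
from plant import monitor,cams,env
import cv2,json,numpy as np
s=monitor.sense();print(s)
for n in ["scene","top","wrist"]:
    p=cams.capture(n);cv2.imwrite(f"pics/{n}0.png",p["frame"]);print(n,p["camera_matrix"],p.get("extrinsics",p.get("tool_from_camera")))
E
```

```text
pics
{'time': 0.0, 'q': array([-1.45907996e+00,  2.45793360e-01,  1.55903670e+00, -5.90250636e-06,
        1.33872260e+00, -1.74116141e-01]), 'qvel': array([ 2.95485422e-04,  3.44040577e-06, -8.87581804e-04,  6.60503207e-04,
        1.60793393e-03, -6.78491893e-04]), 'tau': array([-1.41842800e-03, -4.15835023e+01, -3.14609742e+01,  6.83898618e-02,
        3.32076161e-02, -1.46270513e-04]), 'tool_pos': array([ 183.195175  , -623.00153346,  204.34643662]), 'orientation': array([-2.51405415e+00,  1.88153737e+00,  2.11367072e-03]), 'contact_force': array([-0.388812  ,  0.93321346,  0.15329327]), 'wrist_torque': array([-0.05846086, -0.04488342, -0.05748869]), 'grip_width': 0.9990298885437038}
scene [[497.27590533   0.         276.57014497]
 [  0.         497.27590533 191.17267731]
 [  0.           0.           1.        ]] [[-6.60872202e-01  5.83139531e-01 -4.72436471e-01  9.99632929e+02]
 [ 7.50446570e-01  5.20866187e-01 -4.06851768e-01  4.72800150e+02]
 [ 8.82483411e-03 -6.23415353e-01 -7.81841045e-01  7.95373599e+02]
 [ 0.00000000e+00  0.00000000e+00  0.00000000e+00  1.00000000e+00]]
top [[398.79551863   0.         282.00831272]
 [  0.         398.79551863 213.34308771]
 [  0.           0.           1.        ]] [[-2.22119730e-03 -9.92219802e-01  1.24478637e-01  4.54249541e+02]
 [-9.99992051e-01  1.79172651e-03 -3.56200175e-03  8.63165467e+01]
 [ 3.31125700e-03 -1.24485559e-01 -9.92215894e-01  9.04918944e+02]
 [ 0.00000000e+00  0.00000000e+00  0.00000000e+00  1.00000000e+00]]
wrist [[343.85300404   0.         277.34134712]
 [  0.         343.85300404 202.05239242]
 [  0.           0.           1.        ]] [[ 9.99999515e-01  5.04347708e-04  8.46453256e-04 -7.83405284e-01]
 [-6.91890685e-04  9.71068142e-01  2.38801560e-01 -7.00158306e+01]
 [-7.01524771e-04 -2.38802030e-01  9.71068020e-01 -1.78849339e+02]
 [ 0.00000000e+00  0.00000000e+00  0.00000000e+00  1.00000000e+00]]
```

View pics/scene0.png

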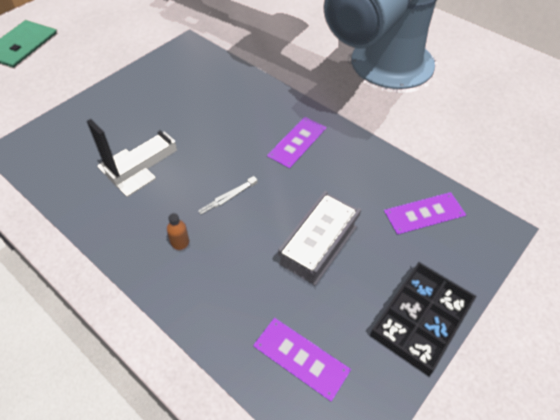

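View pics/top0.png

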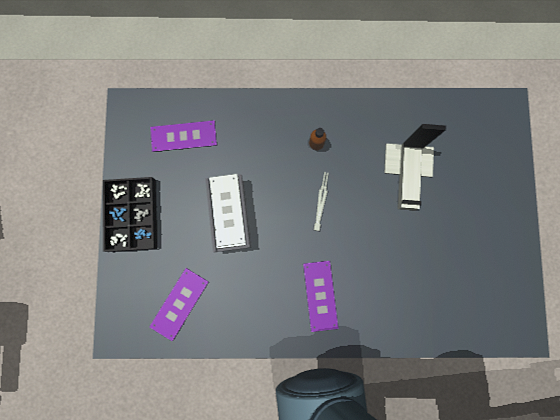

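View pics/wrist0.png

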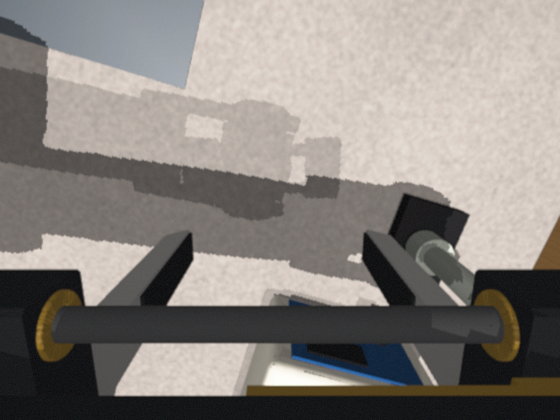

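The scene view shows the cradle and plate at about (320,235) and the rest at (140,155). In the top view the cradle is at (228,212) and the rest rail runs from (410,206) to (415,145). The purple plates are decoys, and the flask and tweezers lie between the cradle and the rest.

```bash
cat > h.py <<'E'
import numpy as np,cv2
from scipy.spatial.transform import Rotation as R
from plant import monitor,cams,env
def ray(uv,K,T):
    d=np.linalg.inv(K)@np.array([uv[0],uv[1],1.]);return T[:3,3],T[:3,:3]@d
def onz(uv,K,T,z):
    o,d=ray(uv,K,T);return o+d*(z-o[2])/d[2]
def proj(P,K,T):
    P=np.atleast_2d(P);c=(P-T[:3,3])@T[:3,:3];u=c@K.T;return u[:,:2]/u[:,2:]
def KT(p,s=None):
    if "extrinsics" in p: return p["camera_matrix"],p["extrinsics"]
    T=np.eye(4);T[:3,:3]=R.from_rotvec(s["orientation"]).as_matrix();T[:3,3]=s["tool_pos"]
    return p["camera_matrix"],T@p["tool_from_camera"]
def tool(s): return R.from_rotvec(s["orientation"]).as_matrix()
E
python3 - <<'E'
from h import *
Z=dict(plate=57,cradle=45,rest=30,rest_stop=40,rest_upright=155,plate_center=57,rest_toe=30,rest_wall=30,plate_front=55,plate_back=55,cradle_lip=45,flask=50,tweezers=8,parts_tray=20)
for cam in["top","scene"]:
    p=cams.capture(cam);K,T=KT(p)
    for n in Z:
        if n in("plate","cradle","rest","rest_stop","rest_upright"):
            for m in cams.masks_of(n,p)[:4]:
                c,_=cv2.findContours(m["pixels"].astype(np.uint8),0,2)
                c=max(c,key=cv2.contourArea)
                q=cv2.boxPoints(cv2.minAreaRect(c))
                print(cam,n,round(m["p"],2),np.round(m["point"]),"box",[np.round(onz(x,K,T,Z[n])[:2],1).tolist() for x in q])
                np.save(f"pics/{cam}_{n}.npy",m["pixels"]) if m["p"]>.5 else 0
        else:
            for m in cams.look_for(n,p)[:4]:
                print(cam,n,round(m["p"],2),np.round(m["point"],1),np.round(onz(m["point"],K,T,Z[n])[:2],1))
E
```

```text
top plate 0.97 [322. 296.] box [[454.7, 38.2], [460.1, -19.3], [319.0, -30.6], [313.9, 25.7]]
top plate 0.87 [184. 133.] box [[754.1, 373.7], [767.9, 232.8], [708.9, 226.3], [695.3, 366.0]]
top plate 0.85 [228. 210.] box [[641.1, 243.1], [649.1, 181.0], [498.9, 160.5], [491.2, 221.3]]
top cradle 0.73 [243. 218.] box [[640.9, 252.2], [650.3, 168.4], [488.5, 149.2], [479.6, 231.1]]
top cradle 0.47 [228. 208.] box [[643.1, 243.1], [650.6, 179.7], [499.2, 160.5], [492.1, 222.6]]
top rest 0.86 [416. 162.] box [[592.2, -113.0], [797.5, -176.5], [763.6, -290.2], [560.1, -223.8]]
top rest_stop 0.6 [410. 200.] box [[591.8, -180.5], [591.8, -222.3], [582.9, -221.9], [582.9, -180.2]]
top rest_upright 0.84 [425. 135.] box [[686.9, -148.7], [744.0, -213.4], [713.9, -237.7], [657.3, -173.0]]
top plate_center 0.94 [185.1 136. ] [732.1 295.6]
top plate_center 0.67 [181.1 299.7] [379.6 294. ]
top plate_center 0.64 [229.4 209.3] [569.6 196.1]
top plate_center 0.6 [320.8 295. ] [388.5   2.6]
top rest_toe 0.94 [411.1 164.8] [ 673.5 -207.3]
top rest_wall 0.98 [409.4 159.1] [ 686.6 -204. ]
top plate_front
[... 2048 characters left out ...]
5 323.4]
scene plate_front 0.6 [305.2 357.5] [763.7 331.1]
scene plate_front 0.59 [296.7 145.7] [435.   39.4]
scene plate_front 0.56 [317.4 233.1] [575.5 205.2]
scene plate_back 0.96 [319.1 233. ] [573.4 207.3]
scene plate_back 0.76 [294.5 138.7] [422.6  23.1]
scene plate_back 0.61 [420.7 216.1] [419.8 323.7]
scene plate_back 0.57 [303.  360.3] [769.2 331.3]
scene cradle_lip 0.75 [325.2 257. ] [600.  242.9]
scene flask 0.8 [177.7 233.2] [739.6  16.4]
scene flask 0.6 [131.4 159.3] [ 682.4 -187.3]
scene tweezers 0.56 [229.9 194.2] [592.3  -1.9]
scene parts_tray 0.84 [421.9 321.2] [577.4 430.6]
scene parts_tray 0.41 [104.  149.1] [ 689.9 -280.5]
scene parts_tray 0.26 [318.8 237.2] [560.9 200.2]
```

```bash
python3 - <<'E'
from h import *
a=cv2.imread("pics/top0.png");b=cv2.imread("pics/scene0.png")
def z(im,x,y,w,h,s): return cv2.resize(im[y:y+h,x:x+w],None,fx=s,fy=s,interpolation=cv2.INTER_CUBIC)
t=np.hstack([z(a,375,115,80,100,5),z(a,190,165,80,100,5)])
cv2.imwrite("pics/zt.png",t)
s=np.hstack([z(b,85,110,100,100,4),z(b,270,185,100,100,4)]);cv2.imwrite("pics/zs.png",s)
E
```

```text
(no output)
```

View pics/zt.png

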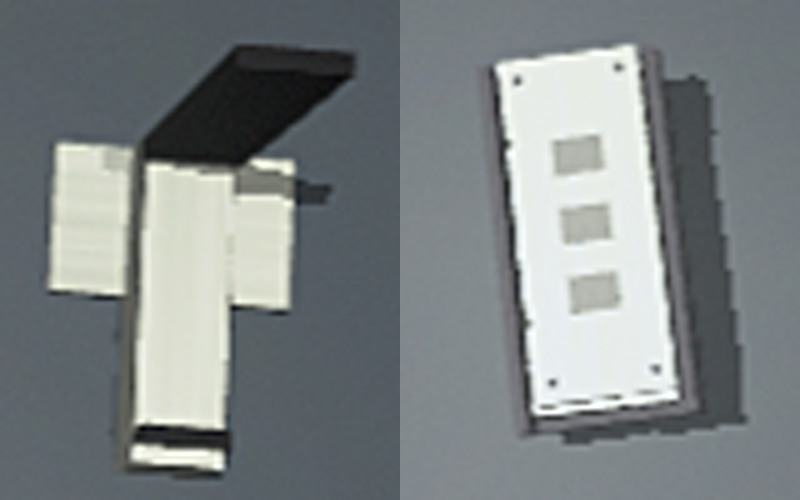

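View pics/zs.png

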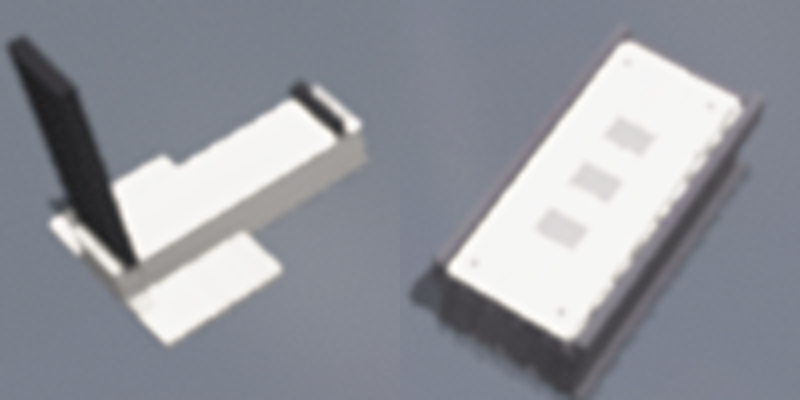

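```bash
cat > fit0.py <<'E'
from h import *
from scipy.optimize import least_squares
pt=cams.capture("top");ps=cams.capture("scene")
KTs={"t":KT(pt),"s":KT(ps)}
def px(ox,oy,s,u,v): return ((u+.5)/s-.5+ox,(v+.5)/s-.5+oy)
rest=[("t",px(375,115,5,u,v),P) for u,v,P in [(55,143,(135,55,6)),(48,292,(65,55,6)),(290,308,(65,-55,6)),(293,160,(135,-55,6)),(128,465,(-16,20,30)),(223,470,(-16,-20,30)),(237,45,(132,23,155)),(357,52,(132,-23,155)),(352,77,(122,-23,155)),(233,70,(122,23,155))]]
rest+=[("s",px(85,110,4,u,v),P) for u,v,P in [(360,128,(-16,20,30)),(313,85,(-16,-20,30)),(283,268,(65,55,6)),(168,345,(135,55,6)),(52,222,(135,-55,6)),(165,155,(65,-55,6)),(8,43,(132,-23,155)),(22,37,(122,-23,155)),(78,85,(122,23,155)),(63,97,(132,23,155))]]
plate=[("t",px(190,165,5,u,v),P) for u,v,P in[(97,62,(75,30,57)),(238,47,(75,-30,57)),(282,397,(-75,-30,57)),(135,417,(-75,30,57)),(185,222,(0,0,57))]]
plate+=[("s",px(270,185,4,u,v),P) for u,v,P in[(232,40,(-75,-30,57)),(345,105,(-75,30,57)),(45,268,(75,-30,57)),(175,345,(75,30,57)),(195,182,(0,0,57))]]
def res(p,C):
    c,s=np.cos(p[2]),np.sin(p[2]);o=[]
    for cam,uv,P in C:
        W=np.array([p[0]+c*P[0]-s*P[1],p[1]+s*P[0]+c*P[1],P[2]])
        o+=list(proj(W,*KTs[cam])[0]-uv)
    return np.array(o)
for n,C,x0 in[("rest",rest,(590,-200,0)),("plate",plate,(570,201,.14))]:
  for sub in("ts","t","s"):
    D=[c for c in C if c[0] in sub]
    r=least_squares(res,x0,args=(D,),loss="soft_l1",x_scale=(1,1,.01))
    print(n,sub,np.round(r.x,3));
    if sub=="ts":print(np.round(res(r.x,D).reshape(-1,2),1).tolist())
E
python3 fit0.py
```

```text
rest ts [ 5.91760e+02 -2.01432e+02 -7.90000e-02]
[[-0.4, 0.1], [-0.3, -0.3], [-1.0, 0.1], [-0.7, 0.3], [0.6, -0.5], [-0.4, -0.1], [-0.7, -0.4], [-1.1, 0.0], [-0.2, -0.1], [-0.0, -0.4], [0.1, -1.5], [0.7, -0.3], [-0.2, -0.3], [-0.1, -1.2], [-0.5, -0.0], [-0.5, 0.0], [-0.8, -0.3], [0.5, -1.3], [-0.1, -0.7], [-1.1, -1.0]]
rest t [ 5.91514e+02 -2.02201e+02 -8.00000e-02]
rest s [ 5.92554e+02 -1.99908e+02 -7.60000e-02]
plate ts [5.68832e+02 2.03369e+02 1.16000e-01]
[[-0.3, 0.2], [-0.9, -0.0], [-2.4, -1.2], [-1.1, -1.9], [-0.6, 0.6], [-1.3, 0.4], [-1.7, -1.2], [0.7, -0.9], [-2.5, -2.7], [0.6, -0.6]]
plate t [5.67993e+02 2.01186e+02 1.27000e-01]
plate s [5.69374e+02 2.05941e+02 1.14000e-01]
```

```bash
cat > fitp.py <<'E'
from h import *
from scipy.optimize import minimize
def poly(p,z,K,T,L=150,W=60):
    c,s=np.cos(p[2]),np.sin(p[2])
    P=np.array([(p[0]+c*a-s*b,p[1]+s*a+c*b,z) for a,b in[(L/2,W/2),(L/2,-W/2),(-L/2,-W/2),(-L/2,W/2)]])
    return proj(P,K,T)
def fitplate(views,x0,z=57,th=205):
    M=[]
    for fr,K,T in views:
        q=poly(x0,z,K,T);x,y=(q.min(0)-15).astype(int);X,Y=(q.max(0)+15).astype(int)
        x,y=max(x,0),max(y,0)
        S=4;cr=cv2.resize(fr[y:Y,x:X].min(2),None,fx=S,fy=S,interpolation=cv2.INTER_CUBIC)
        m=(cr>th).astype(np.uint8)
        n,l,st,_=cv2.connectedComponentsWithStats(m);k=1+np.argmax(st[1:,4]);m=(l==k).astype(np.uint8)
        m=cv2.morphologyEx(m,cv2.MORPH_CLOSE,np.ones((61,61)))
        M.append((m,x,y,S,K,T))
    def cost(p):
        t=0
        for m,x,y,S,K,T in M:
            q=((poly(p,z,K,T)+.5-[x,y])*S-.5)
            r=np.zeros(m.shape,np.uint8);cv2.fillPoly(r,[np.round(q*16).astype(np.int32)],1,shift=4)
            t+=(r!=m).sum()/m.sum()
        return t
    r=minimize(cost,x0,method="Nelder-Mead",options=dict(initial_simplex=np.array([x0,np.add(x0,(5,0,0)),np.add(x0,(0,5,0)),np.add(x0,(0,0,.05))]),xatol=1e-3,fatol=1e-4))
    return r.x,r.fun,M
if __name__=="__main__":
    a=cams.capture("top");b=cams.capture("scene")
    V=[(a["frame"],*KT(a)),(b["frame"],*KT(b))]
    for th in(190,215):
      for v in (V,V[:1],V[1:]):
        x,f,M=fitplate(v,(569,203,.125),th=th);print(th,np.round(x,3),round(f,3))
    o=[]
    for (fr,K,T),m in zip(V,M*2):pass
    x,f,M=fitplate(V,(569,203,.125),th=205)
    for (fr,K,T),(m,x0,y0,S,_,_) in zip(V,M):
        c=cv2.resize(fr[y0:y0+m.shape[0]//S,x0:x0+m.shape[1]//S],None,fx=S,fy=S,interpolation=cv2.INTER_CUBIC)
        cv2.polylines(c,[np.round((poly(x,57,K,T)+.5-[x0,y0])*S-.5).astype(np.int32)],True,(0,0,255),1)
        # cradle outline at lip tops
        o.append(cv2.copyMakeBorder(c,0,520-c.shape[0],0,0,0))
    cv2.imwrite("pics/fitp.png",np.hstack(o));print(np.hstack(o).shape)
E
python3 fitp.py
```

```text
190 [5.68543e+02 2.02475e+02 1.34000e-01] 0.133
190 [5.67686e+02 2.01829e+02 1.25000e-01] 0.037
190 [5.70016e+02 2.04507e+02 1.21000e-01] 0.073
215 [5.68485e+02 2.03066e+02 1.34000e-01] 0.113
215 [5.67193e+02 2.01656e+02 1.32000e-01] 0.046
215 [5.69785e+02 2.04023e+02 1.30000e-01] 0.038
(520, 672, 3)
```

Emit:
arm_command(
  plan=[
    {"dx": -0.85, "dy": -0.88, "grip": 0},
    {"dx": -0.85, "dy": -0.88, "grip": 0},
    {"dx": -0.85, "dy": -0.88, "grip": 0},
    {"dx": -0.85, "dy": -0.88, "grip": 0},
    {"dx": -0.85, "dy": -0.88, "grip": 0},
  ],
  squeeze=20,
)

```text
validation failed for argument at $.pl...
```

Emit:
arm_command(
  plan=[
    {"dx": -0.85, "dy": -0.88, "grip": 0},
    {"dx": -0.85, "dy": -0.88, "grip": 0},
    {"dx": -0.85, "dy": -0.88, "grip": 0},
    {"dx": -0.85, "dy": -0.88, "grip": 0},
    {"dx": -0.85, "dy": -0.88, "grip": 0},
  ],
)

```text
validation failed for argument at $.pl...
```

Emit:
arm_command(
  plan=[
    {"dx": -0.85, "dy": -0.88, "grip": 0},
    {"dx": -0.85, "dy": -0.88, "grip": 0},
    {"dx": -0.85, "dy": -0.88, "grip": 0},
    {"dx": -0.85, "dy": -0.88, "grip": 0},
    {"dx": -0.85, "dy": -0.88, "grip": 0},
  ],
)

```text
validation failed for argument at $.pl...
```

Emit:
arm_command(
  plan=[
    {"dx": -0.85, "dy": -0.88, "dz": 0, "rx": 0, "ry": 0, "rz": 0, "grip": 0},
    {"dx": -0.85, "dy": -0.88, "dz": 0, "rx": 0, "ry": 0, "rz": 0, "grip": 0},
    {"dx": -0.85, "dy": -0.88, "dz": 0, "rx": 0, "ry": 0, "rz": 0, "grip": 0},
    {"dx": -0.85, "dy": -0.88, "dz": 0, "rx": 0, "ry": 0, "rz": 0, "grip": 0},
    {"dx": -0.85, "dy": -0.88, "dz": 0, "rx": 0, "ry": 0, "rz": 0, "grip": 0},
  ],
  squeeze=20,
)

```text
time: 2.35
tool_pos: [304.6, -409.5, 204.5]
orientation: [2.505, -1.894, 0.002]
contact_force: [0.1, 0.2, -0.1]
grip_width: 0.612
```

Emit:
arm_command(
  plan=[
    {"dx": -0.85, "dy": -0.88, "dz": 0, "rx": 0, "ry": 0, "rz": 0, "grip": 0},
    {"dx": -0.85, "dy": -0.88, "dz": 0, "rx": 0, "ry": 0, "rz": 0, "grip": 0},
    {"dx": -0.85, "dy": -0.88, "dz": 0, "rx": 0, "ry": 0, "rz": 0, "grip": 0},
    {"dx": -0.85, "dy": -0.88, "dz": 0, "rx": 0, "ry": 0, "rz": 0, "grip": 0},
    {"dx": -0.85, "dy": -0.88, "dz": 0, "rx": 0, "ry": 0, "rz": 0, "grip": 0},
  ],
)

```text
time: 2.85
tool_pos: [429.1, -192.6, 205.6]
orientation: [2.503, -1.897, 0.009]
contact_force: [1.0, 0.3, 0.8]
grip_width: 0.185
```

Emit:
arm_command(
  plan=[
    {"dx": -0.85, "dy": -0.88, "dz": 0, "rx": 0, "ry": 0, "rz": 0, "grip": 0},
    {"dx": -0.85, "dy": -0.88, "dz": 0, "rx": 0, "ry": 0, "rz": 0, "grip": 0},
    {"dx": -0.85, "dy": -0.88, "dz": 0, "rx": 0, "ry": 0, "rz": 0, "grip": 0},
    {"dx": -0.85, "dy": -0.88, "dz": 0, "rx": 0, "ry": 0, "rz": 0, "grip": 0},
    {"dx": -0.85, "dy": -0.88, "dz": 0, "rx": 0, "ry": 0, "rz": 0, "grip": 0},
  ],
)

```text
time: 3.35
tool_pos: [554.1, 24.2, 207.2]
orientation: [2.504, -1.897, 0.018]
contact_force: [1.4, -1.7, -0.3]
grip_width: 0.003
```

```bash
cat > go.py <<'E'
from h import *
import sys
# go.py x y z yaw [tiltdeg]: delta to target in tool axes
def delta(t,Rt=None):
    s=monitor.sense();Rm=tool(s);d=Rm.T@(np.array(t)-s["tool_pos"])
    print("t",round(s["time"],2),"pos",np.round(s["tool_pos"],1),"d/40",np.round(d/40,2),"F",np.round(s["contact_force"],1),"w",round(s["grip_width"],3),"q",np.round(s["q"],2))
    if Rt is not None:
        rv=R.from_matrix(Rm.T@Rt).as_rotvec();print("rot/.08",np.round(rv/.08,2))
def down(xang,tilt=0):
    x=np.array([np.cos(xang),np.sin(xang),0]);z=np.array([0,0,-1.]);y=np.cross(z,x)
    M=np.stack([x,y,z],1)
    return M@R.from_rotvec([tilt,0,0]).as_matrix()
if __name__=="__main__":
    a=list(map(float,sys.argv[1:]))
    delta(a[:3],down(a[3],a[4] if len(a)>4 else 0))
E
python3 go.py 662.8 215.2 150 -1.441
```

```text
t 3.35 pos [554.1  24.2 207.2] d/40 [-3.87 -3.9   1.42] F [ 1.4 -1.7 -0.3] w 0.003 q [-0.16  0.02  1.81 -0.01  1.31  1.14]
rot/.08 [-0.09 -0.11  1.8 ]
```

Emit:
arm_command(
  plan=[
    {"dx": -0.78, "dy": -0.78, "dz": 0, "rx": 0, "ry": 0, "rz": 0, "grip": 0},
    {"dx": -0.78, "dy": -0.78, "dz": 0, "rx": 0, "ry": 0, "rz": 0, "grip": 0},
    {"dx": -0.78, "dy": -0.78, "dz": 0.1, "rx": 0, "ry": 0, "rz": 0.2, "grip": 0},
    {"dx": -0.78, "dy": -0.78, "dz": 0.3, "rx": 0, "ry": 0, "rz": 0.8, "grip": 0},
    {"dx": -0.6, "dy": -0.6, "dz": 0.3, "rx": 0, "ry": 0, "rz": 0.8, "grip": 0},
  ],
)

```text
time: 3.85
tool_pos: [665.3, 217.0, 181.4]
orientation: [-2.356, 2.07, -0.025]
contact_force: [0.3, -0.0, 0.1]
grip_width: 0.002
```

```bash
python3 go.py 662.8 215.2 120 -1.441; python3 - <<'E'
from h import *
from fitp import poly
s=monitor.sense();p=cams.capture("wrist");K,T=KT(p,s);f=p["frame"].copy()
np.savez("pics/w1.npz",f=f,K=K,T=T)
cv2.polylines(f,[np.round(poly((568.6,202.9,.131),57,K,T)).astype(np.int32)],True,(0,0,255),1)
cv2.imwrite("pics/w1.png",f)
E
```

```text
t 3.85 pos [665.3 217.  181.4] d/40 [0.02 0.09 1.53] F [ 0.3 -0.   0.1] w 0.002 q [ 0.16  0.37  1.45 -0.01  1.31  1.6 ]
rot/.08 [-0.19 -0.1  -0.01]
```

View pics/w1.png

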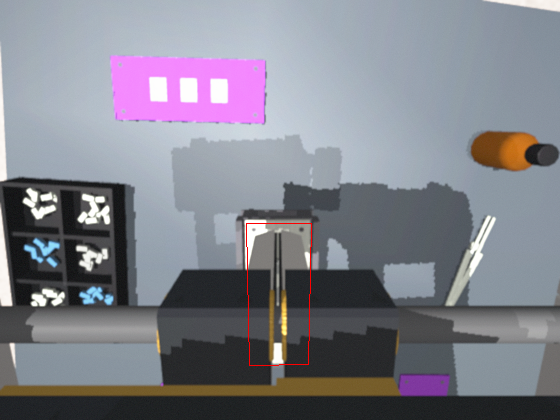

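```bash
python3 - <<'E'
from h import *
d=np.load("pics/w1.npz");K,T=d["K"],d["T"];f=cv2.imread("pics/w1.png");g=d["f"]
c=lambda i:cv2.resize(i[195:260,225:330],None,fx=7,fy=4*1.75,interpolation=cv2.INTER_CUBIC)
cv2.imwrite("pics/w1z.png",np.hstack([c(f)[:, :400],c(g)[:,:400]]) if 0 else c(f))
E
```

```text
(no output)
```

View pics/w1z.png

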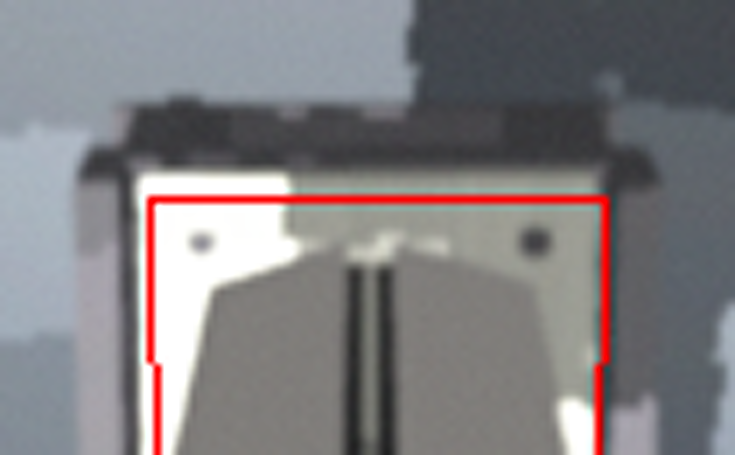

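Emit:
arm_command(
  plan=[
    {"dx": 0, "dy": -0.1, "dz": 0.6, "rx": -0.2, "ry": -0.1, "rz": 0, "grip": 0},
    {"dx": 0, "dy": -0.06, "dz": 0.9, "rx": 0, "ry": 0, "rz": 0, "grip": 0},
    {"dx": 0, "dy": 0, "dz": 0.9, "rx": 0, "ry": 0, "rz": 0, "grip": 0},
    {"dx": 0, "dy": 0, "dz": 0.9, "rx": 0, "ry": 0, "rz": 0, "grip": 0},
    {"dx": 0, "dy": 0, "dz": 0.5, "rx": 0, "ry": 0, "rz": 0, "grip": 0},
  ],
)

```text
time: 4.4
tool_pos: [676.5, 225.1, 24.5]
orientation: [-2.361, 2.065, -0.002]
contact_force: [-0.5, 0.5, 0.2]
grip_width: 0.004
```

```bash
python3 go.py 670 216 5 -1.441;python3 go.py 670 216 5 -1.441
```

```text
t 4.4 pos [676.5 225.1  24.5] d/40 [0.2  0.19 0.49] F [-0.5  0.5  0.2] w 0.004 q [0.16 0.58 1.47 0.   1.09 1.6 ]
rot/.08 [-0.06  0.03  0.05]
t 4.4 pos [676.5 225.1  24.5] d/40 [0.2  0.19 0.49] F [-0.5  0.5  0.2] w 0.004 q [0.16 0.58 1.47 0.   1.09 1.6 ]
rot/.08 [-0.06  0.03  0.05]
```

Emit:
arm_command(
  plan=[
    {"dx": 0.1, "dy": 0.05, "dz": 0.35, "rx": 0, "ry": 0, "rz": 0, "grip": 0},
    {"dx": 0.1, "dy": 0.05, "dz": 0.1, "rx": 0, "ry": 0, "rz": 0, "grip": 0},
    {"dx": 0, "dy": 0, "dz": 0.03, "rx": 0, "ry": 0, "rz": 0, "grip": 0},
    {"dx": 0, "dy": 0, "dz": 0.03, "rx": 0, "ry": 0, "rz": 0, "grip": 0},
    {"dx": 0, "dy": 0, "dz": 0, "rx": 0, "ry": 0, "rz": 0, "grip": 0},
  ],
)

```text
time: 4.9
tool_pos: [672.8, 215.3, 2.0]
orientation: [-2.362, 2.066, -0.0]
contact_force: [-0.3, -0.9, -0.1]
grip_width: 0.004
```

Emit:
arm_command(
  plan=[
    {"dx": 0, "dy": 0, "dz": 0.03, "rx": 0, "ry": 0, "rz": 0, "grip": 0},
    {"dx": 0, "dy": 0, "dz": 0.0, "rx": 0, "ry": 0, "rz": 0, "grip": 0},
    {"dx": 0, "dy": 0, "dz": 0.03, "rx": 0, "ry": 0, "rz": 0, "grip": 0},
    {"dx": 0, "dy": 0, "dz": 0, "rx": 0, "ry": 0, "rz": 0, "grip": 0},
    {"dx": 0, "dy": 0, "dz": 0, "rx": 0, "ry": 0, "rz": 0, "grip": 0},
  ],
)

```text
time: 5.4
tool_pos: [675.3, 216.0, 3.2]
orientation: [-2.359, 2.063, -0.006]
contact_force: [0.5, 0.4, -0.0]
grip_width: 0.005
```

```bash
python3 - <<'E'
from h import *
for i in range(6):
    s=monitor.sense();print(np.round(s["tool_pos"],2),np.round(s["contact_force"],2),np.round(s["q"],4));cams.capture("wrist")
E
```

```text
[675.35 215.97   3.23] [ 0.54  0.4  -0.03] [0.1492 0.5948 1.4914 0.0024 1.0467 1.585 ]
[675.35 215.95   3.22] [0.28 0.17 0.37] [0.1492 0.5948 1.4914 0.0023 1.0467 1.585 ]
[675.26 215.94   3.12] [ 0.11 -0.22  0.28] [0.1492 0.5949 1.4915 0.0024 1.0467 1.585 ]
[675.2  215.94   3.05] [ 0.35 -0.5  -0.95] [0.1492 0.5949 1.4916 0.0024 1.0467 1.585 ]
[675.2  215.92   3.05] [-0.82  0.15 -0.44] [0.1492 0.5949 1.4916 0.0023 1.0468 1.585 ]
[675.2  215.89   2.99] [-0.36  0.35  0.77] [0.1491 0.595  1.4916 0.0023 1.0467 1.585 ]
```

Emit:
arm_command(
  plan=[
    {"dx": 0, "dy": 0.05, "dz": 0.05, "rx": 0, "ry": 0, "rz": 0, "grip": 0},
    {"dx": 0, "dy": 0, "dz": 0.05, "rx": 0, "ry": 0, "rz": 0, "grip": 0},
    {"dx": 0, "dy": 0, "dz": 0.05, "rx": 0, "ry": 0, "rz": 0, "grip": 0},
    {"dx": 0, "dy": 0, "dz": 0.05, "rx": 0, "ry": 0, "rz": 0, "grip": 0},
    {"dx": 0, "dy": 0, "dz": 0.05, "rx": 0, "ry": 0, "rz": 0, "grip": 0},
  ],
)

```text
time: 6.2
tool_pos: [673.2, 215.7, 0.3]
orientation: [-2.363, 2.064, -0.003]
contact_force: [-6.0, -0.9, 10.8]
grip_width: 0.004
```

```bash
python3 go.py 672 216 55 -1.441
```

```text
t 6.2 pos [6.732e+02 2.157e+02 3.000e-01] d/40 [-0.01  0.02 -1.37] F [-6.  -0.9 10.8] w 0.004 q [0.15 0.6  1.49 0.   1.05 1.59]
rot/.08 [-0.05  0.01  0.06]
```

Emit:
arm_command(
  plan=[
    {"dx": 0, "dy": 0, "dz": -0.7, "rx": 0, "ry": 0, "rz": 0, "grip": 0},
    {"dx": 0, "dy": 0, "dz": -0.6, "rx": 0, "ry": 0, "rz": 0, "grip": 0},
    {"dx": 0, "dy": 0, "dz": 0, "rx": 0, "ry": 0, "rz": 0, "grip": 0},
    {"dx": 0, "dy": 0, "dz": 0, "rx": 0, "ry": 0, "rz": 0, "grip": 0},
    {"dx": 0, "dy": 0, "dz": 0, "rx": 0, "ry": 0, "rz": 0, "grip": 0},
  ],
)

```text
time: 6.7
tool_pos: [671.2, 215.3, 51.1]
orientation: [-2.365, 2.066, 0.001]
contact_force: [0.7, 0.4, 0.4]
grip_width: 0.003
```

```bash
python3 go.py 660 213.8 55.3 -1.441
```

```text
t 6.7 pos [671.2 215.3  51.1] d/40 [-0.    0.28 -0.11] F [0.7 0.4 0.4] w 0.003 q [0.15 0.53 1.49 0.   1.12 1.59]
rot/.08 [-0.    0.01  0.06]
```

Emit:
arm_command(
  plan=[
    {"dx": 0, "dy": 0, "dz": -0.1, "rx": 0, "ry": 0, "rz": 0, "grip": 0},
    {"dx": 0, "dy": 0, "dz": -0.02, "rx": 0, "ry": 0, "rz": 0, "grip": 0},
    {"dx": 0, "dy": 0.08, "dz": 0, "rx": 0, "ry": 0, "rz": 0, "grip": 0},
    {"dx": 0, "dy": 0.08, "dz": 0, "rx": 0, "ry": 0, "rz": 0, "grip": 0},
    {"dx": 0, "dy": 0.08, "dz": 0, "rx": 0, "ry": 0, "rz": 0, "grip": 0},
  ],
)

```text
time: 7.2
tool_pos: [658.6, 213.4, 51.5]
orientation: [2.362, -2.064, -0.008]
contact_force: [0.2, -0.3, -0.4]
grip_width: 0.008
```

```bash
python3 go.py 660 213.8 55.3 -1.441
```

```text
t 7.2 pos [658.6 213.4  51.5] d/40 [-0.01 -0.03 -0.09] F [ 0.2 -0.3 -0.4] w 0.008 q [0.15 0.5  1.52 0.   1.12 1.59]
rot/.08 [0.08 0.01 0.06]
```

Emit:
arm_command(
  plan=[
    {"dx": 0, "dy": 0, "dz": -0.1, "rx": 0.1, "ry": 0, "rz": 0, "grip": 0},
    {"dx": 0, "dy": 0, "dz": -0.04, "rx": 0, "ry": 0, "rz": 0, "grip": 0},
    {"dx": 0, "dy": 0, "dz": -0.03, "rx": 0, "ry": 0, "rz": 0, "grip": 0},
    {"dx": 0, "dy": 0, "dz": -0.02, "rx": 0, "ry": 0, "rz": 0, "grip": 0},
    {"dx": 0, "dy": 0, "dz": -0.02, "rx": 0, "ry": 0, "rz": 0, "grip": 0},
  ],
)

```text
time: 7.7
tool_pos: [658.1, 213.4, 60.9]
orientation: [-2.364, 2.065, -0.001]
contact_force: [-0.1, -0.2, 0.5]
grip_width: 0.008
```

```bash
python3 go.py 620 208.5 55.3 -1.441; python3 - <<'E'
from h import *
p=cams.capture("scene");f=p["frame"];cv2.imwrite("pics/s2.png",cv2.resize(f[170:310,250:400],None,fx=4,fy=4,interpolation=cv2.INTER_CUBIC))
s=monitor.sense();print(s["tool_pos"])
E
```

```text
t 7.7 pos [658.1 213.4  60.9] d/40 [-0.01  0.96  0.14] F [-0.1 -0.2  0.5] w 0.008 q [0.15 0.49 1.53 0.   1.13 1.59]
rot/.08 [-0.03  0.01  0.06]
[658.26807674 213.43349004  61.03293567]
```

View pics/s2.png

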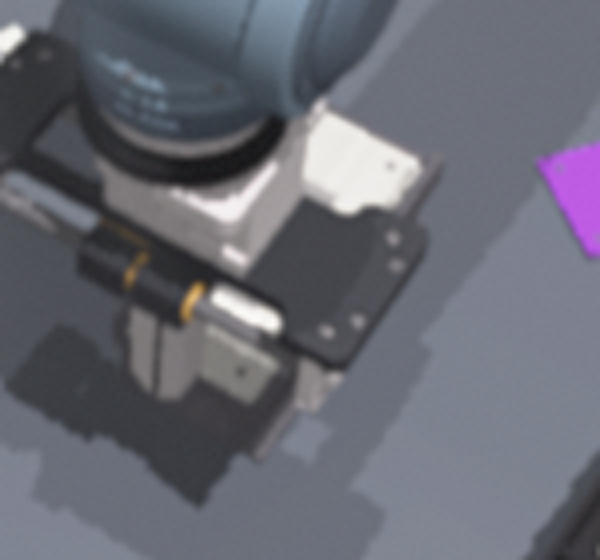

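Emit:
arm_command(
  plan=[
    {"dx": 0, "dy": 0, "dz": 0.12, "rx": 0, "ry": 0, "rz": 0, "grip": 0},
    {"dx": 0, "dy": 0, "dz": 0, "rx": 0, "ry": 0, "rz": 0, "grip": 0},
    {"dx": 0, "dy": 0.05, "dz": 0, "rx": 0, "ry": 0, "rz": 0, "grip": 0},
    {"dx": 0, "dy": 0.05, "dz": 0, "rx": 0, "ry": 0, "rz": 0, "grip": 0},
    {"dx": 0, "dy": 0, "dz": 0, "rx": 0, "ry": 0, "rz": 0, "grip": 0},
  ],
)

```text
time: 8.25
tool_pos: [654.0, 212.8, 55.4]
orientation: [-2.364, 2.065, -0.001]
contact_force: [0.2, 0.5, -0.4]
grip_width: 0.002
```

```bash
python3 go.py 610 207.1 55.3 -1.441
```

```text
t 8.25 pos [654.  212.8  55.4] d/40 [-0.01  1.11 -0.  ] F [ 0.2  0.5 -0.4] w 0.002 q [0.15 0.49 1.54 0.   1.11 1.59]
rot/.08 [-0.03  0.01  0.06]
```

Emit:
arm_command(
  plan=[
    {"dx": 0, "dy": 0.06, "dz": 0, "rx": 0, "ry": 0, "rz": 0, "grip": 0},
    {"dx": 0, "dy": 0.06, "dz": 0, "rx": 0, "ry": 0, "rz": 0, "grip": 0},
    {"dx": 0, "dy": 0.06, "dz": 0, "rx": 0, "ry": 0, "rz": 0, "grip": 0},
    {"dx": 0, "dy": 0.06, "dz": 0, "rx": 0, "ry": 0, "rz": 0, "grip": 0},
    {"dx": 0, "dy": 0.06, "dz": 0, "rx": 0, "ry": 0, "rz": 0, "grip": 0},
  ],
)

```text
time: 8.75
tool_pos: [641.4, 211.1, 55.5]
orientation: [-2.364, 2.065, -0.002]
contact_force: [0.5, -0.7, -0.4]
grip_width: 0.006
```

```bash
python3 go.py 610 207.1 55.3 -1.441
```

```text
t 8.75 pos [641.4 211.1  55.5] d/40 [-0.01  0.79  0.  ] F [ 0.5 -0.7 -0.4] w 0.006 q [0.15 0.46 1.58 0.   1.1  1.59]
rot/.08 [-0.04  0.01  0.06]
```

Emit:
arm_command(
  plan=[
    {"dx": 0, "dy": 0.09, "dz": 0, "rx": 0, "ry": 0, "rz": 0, "grip": 0},
    {"dx": 0, "dy": 0.09, "dz": 0, "rx": 0, "ry": 0, "rz": 0, "grip": 0},
    {"dx": 0, "dy": 0.09, "dz": 0, "rx": 0, "ry": 0, "rz": 0, "grip": 0},
    {"dx": 0, "dy": 0.09, "dz": 0, "rx": 0, "ry": 0, "rz": 0, "grip": 0},
    {"dx": 0, "dy": 0.09, "dz": 0, "rx": 0, "ry": 0, "rz": 0, "grip": 0},
  ],
)

```text
time: 9.25
tool_pos: [622.0, 208.5, 55.5]
orientation: [-2.364, 2.065, -0.002]
contact_force: [0.4, -0.8, 0.3]
grip_width: 0.005
```

```bash
python3 go.py 610 207.1 55.3 -1.441; python3 - <<'E'
from h import *
s=monitor.sense()
p=cams.capture("top");cv2.imwrite("pics/t3.png",cv2.resize(p["frame"][150:280,170:300],None,fx=4.5,fy=4.5,interpolation=cv2.INTER_CUBIC))
p=cams.capture("scene");cv2.imwrite("pics/s3.png",cv2.resize(p["frame"][150:290,250:400],None,fx=4,fy=4,interpolation=cv2.INTER_CUBIC))
E
```

```text
t 9.25 pos [622.  208.5  55.5] d/40 [-0.01  0.3   0.  ] F [ 0.4 -0.8  0.3] w 0.005 q [0.15 0.42 1.63 0.   1.09 1.59]
rot/.08 [-0.04  0.01  0.06]
```

View pics/t3.png

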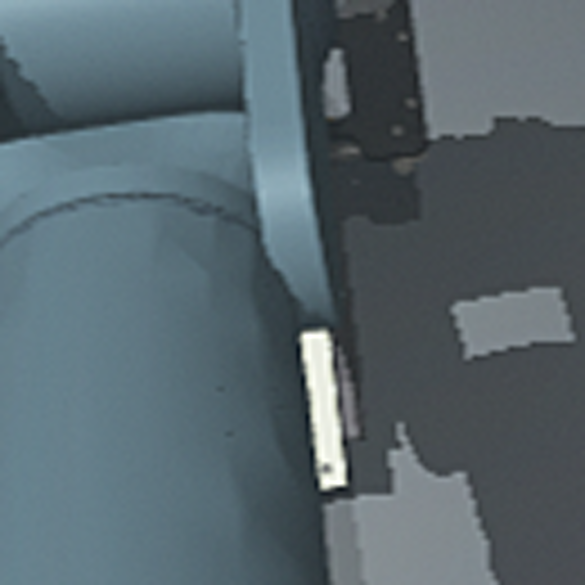

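View pics/s3.png

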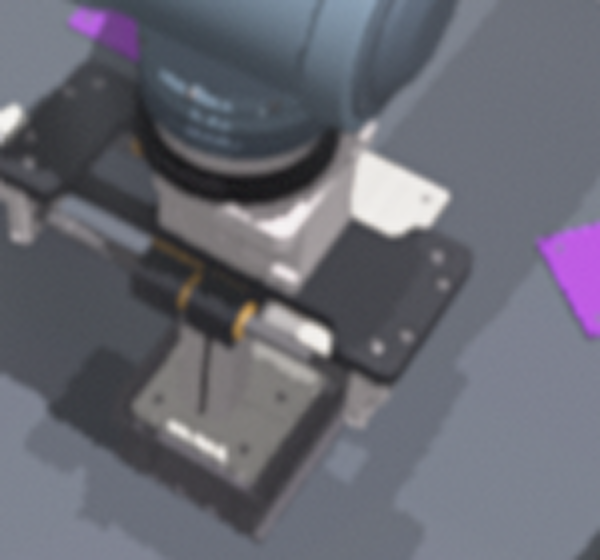

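```bash
python3 - <<'E'
from h import *
p=cams.capture("top");K,T=KT(p)
a=onz(((345+.5)/4.5-.5+170,(488+.5)/4.5-.5+150),K,T,57)
b=onz(((357+.5)/4.5-.5+170,(437+.5)/4.5-.5+150),K,T,56)
u=np.array([np.cos(.13),np.sin(.13)])
print(a,b,u@(b-a)[:2])
E
```

```text
[465.56487838 158.96622028  57.        ] [489.47405962 153.60694003  56.        ] 23.012687334091936
```

Emit:
arm_command(
  plan=[
    {"dx": 0, "dy": 0.085, "dz": 0, "rx": 0, "ry": 0, "rz": 0, "grip": 0},
    {"dx": 0, "dy": 0.085, "dz": 0, "rx": 0, "ry": 0, "rz": 0, "grip": 0},
    {"dx": 0, "dy": 0.085, "dz": 0, "rx": 0, "ry": 0, "rz": 0, "grip": 0},
    {"dx": 0, "dy": 0.085, "dz": 0, "rx": 0, "ry": 0, "rz": 0, "grip": 0},
    {"dx": 0, "dy": 0.085, "dz": 0, "rx": 0, "ry": 0, "rz": 0, "grip": 0},
  ],
)

```text
time: 9.9
tool_pos: [604.8, 206.1, 55.7]
orientation: [-2.363, 2.065, -0.003]
contact_force: [1.0, -0.2, -0.9]
grip_width: 0.005
```

```bash
python3 go.py 604 206.1 55.3 -1.441; python3 - <<'E'
from h import *
s=monitor.sense()
p=cams.capture("top");cv2.imwrite("pics/t4.png",cv2.resize(p["frame"][190:290,200:300],None,fx=6,fy=6,interpolation=cv2.INTER_CUBIC))
E
```

```text
t 9.9 pos [604.8 206.1  55.7] d/40 [-0.    0.02  0.01] F [ 1.  -0.2 -0.9] w 0.005 q [0.15 0.38 1.68 0.   1.08 1.59]
rot/.08 [-0.05  0.01  0.06]
```

View pics/t4.png

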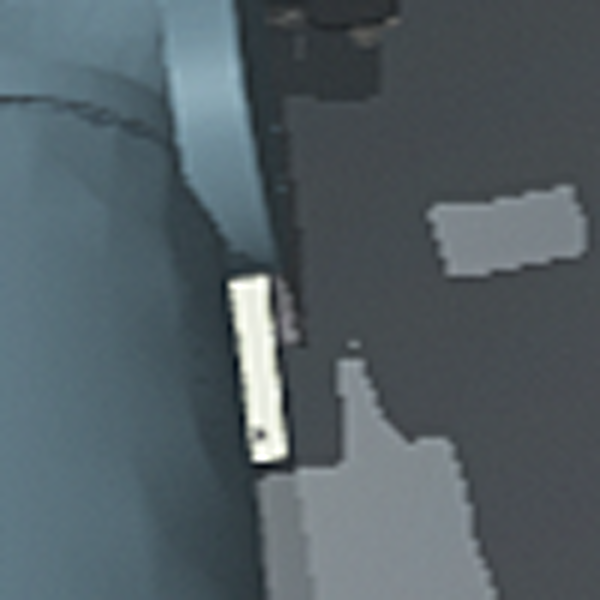

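Emit:
arm_command(
  plan=[
    {"dx": 0, "dy": -0.3, "dz": 0, "rx": 0, "ry": 0, "rz": 0, "grip": 0},
    {"dx": 0, "dy": 0, "dz": -1, "rx": 0, "ry": 0, "rz": 0, "grip": 0},
    {"dx": 0, "dy": 0, "dz": -1, "rx": 0, "ry": 0, "rz": 0, "grip": 0.97},
    {"dx": 0, "dy": 0.9, "dz": -0.4, "rx": 0, "ry": 0, "rz": 0, "grip": 0.97},
    {"dx": 0, "dy": 0.9, "dz": 0, "rx": 0, "ry": 0, "rz": 0, "grip": 0.97},
  ],
)

```text
time: 10.45
tool_pos: [543.8, 197.2, 153.1]
orientation: [2.364, -2.068, -0.003]
contact_force: [0.5, -0.3, -0.5]
grip_width: 0.227
```

Emit:
arm_command(
  plan=[
    {"dx": 0, "dy": 0.9, "dz": 0, "rx": 0, "ry": 0, "rz": 0, "grip": 0.97},
    {"dx": 0, "dy": 0.8, "dz": 0, "rx": 0, "ry": 0, "rz": 0, "grip": 0.97},
    {"dx": 0, "dy": 0, "dz": 0, "rx": 0, "ry": 0, "rz": 0, "grip": 0.97},
    {"dx": 0, "dy": 0, "dz": 0, "rx": 0, "ry": 0, "rz": 0, "grip": 0.97},
    {"dx": 0, "dy": 0, "dz": 0, "rx": 0, "ry": 0, "rz": 0, "grip": 0.97},
  ],
)

```text
time: 10.95
tool_pos: [471.5, 187.8, 154.3]
orientation: [-2.365, 2.067, 0.002]
contact_force: [0.1, -0.0, 0.6]
grip_width: 0.648
```

```bash
python3 go.py 474 190.5 36 -1.441; python3 - <<'E'
from h import *
from fitp import poly
s=monitor.sense();print(s["tool_pos"],s["q"])
p=cams.capture("wrist");K,T=KT(p,s);f=p["frame"].copy();np.savez("pics/w5.npz",f=f,K=K,T=T)
cv2.polylines(f,[np.round(poly((521,196.9,.131),57,K,T)).astype(np.int32)],True,(0,0,255),1)
cv2.imwrite("pics/w5.png",f)
p=cams.capture("scene");K,T=KT(p);f=p["frame"].copy();np.savez("pics/s5.npz",f=f,K=K,T=T)
f=cv2.resize(f[150:290,250:400],None,fx=4,fy=4,interpolation=cv2.INTER_CUBIC)
cv2.polylines(f,[np.round((poly((521,196.9,.131),57,K,T)-[250,150]+.5)*4-.5).astype(np.int32)],True,(0,0,255),1)
cv2.imwrite("pics/s5.png",f)
E
```

```text
t 10.95 pos [471.5 187.8 154.3] d/40 [-0.06 -0.07  2.96] F [ 0.1 -0.   0.6] w 0.648 q [ 0.15 -0.04  1.96  0.    1.22  1.59]
rot/.08 [0.01 0.01 0.06]
[471.45936993 187.79649869 154.3008942 ] [ 1.54811665e-01 -3.80903859e-02  1.96168963e+00  9.67722889e-04
  1.21844995e+00  1.59092304e+00]
```

View pics/w5.png

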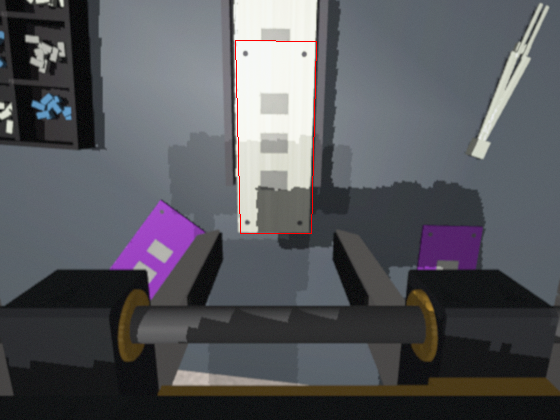

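View pics/s5.png

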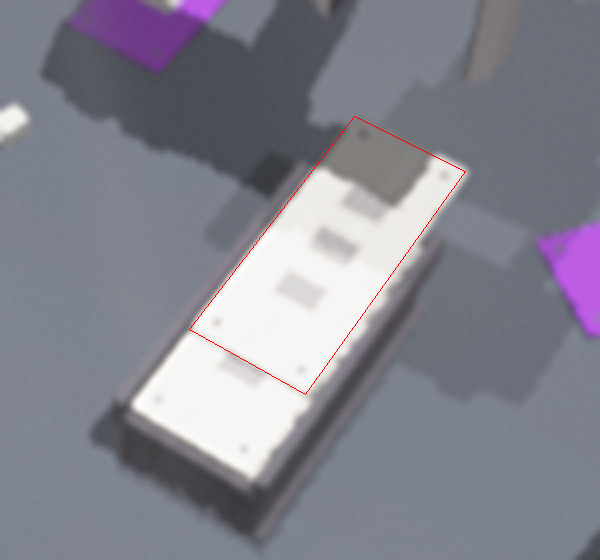

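```bash
python3 - <<'E'
from h import *
d=np.load("pics/w5.npz");K,T=d["K"],d["T"]
u=np.array([np.cos(.131),np.sin(.131)])
a=onz((230,185.5),K,T,56);c=onz((321,185),K,T,56);b=onz((275,233),K,T,57)
print(a,c,b,u@(a-b)[:2],u@(c-b)[:2])
cv2.imwrite("pics/w5z.png",cv2.resize(d["f"][160:250,210:350],None,fx=5,fy=5,interpolation=cv2.INTER_CUBIC))
E
```

```text
[481.67975863 229.16520115  56.        ] [492.14389956 155.26797943  56.        ] [446.31953056 187.16797092  57.        ] 40.54316834403632 41.26477818809597
```

View pics/w5z.png

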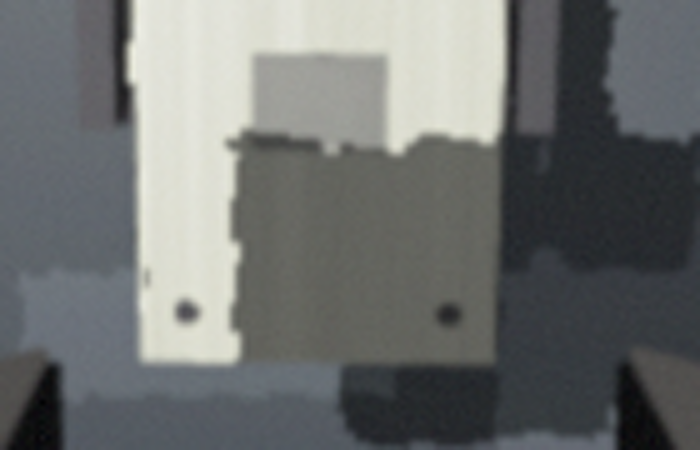

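Emit:
arm_command(
  plan=[
    {"dx": -0.06, "dy": -0.06, "dz": 0.5, "rx": 0, "ry": 0, "rz": 0.06, "grip": 0.97},
    {"dx": 0, "dy": 0, "dz": 0.5, "rx": 0, "ry": 0, "rz": 0, "grip": 0.97},
    {"dx": 0, "dy": 0, "dz": 0.5, "rx": 0, "ry": 0, "rz": 0, "grip": 0.97},
    {"dx": 0, "dy": 0, "dz": 0, "rx": 0, "ry": 0, "rz": 0, "grip": 0.97},
    {"dx": 0, "dy": 0, "dz": 0, "rx": 0, "ry": 0, "rz": 0, "grip": 0.97},
  ],
)

```text
time: 11.55
tool_pos: [479.5, 190.9, 93.9]
orientation: [-2.357, 2.073, -0.002]
contact_force: [0.5, 0.8, -0.1]
grip_width: 0.971
```

```bash
python3 go.py 474 190.5 36 -1.441
```

```text
t 11.55 pos [479.5 190.9  93.9] d/40 [-0.    0.14  1.45] F [ 0.5  0.8 -0.1] w 0.971 q [0.16 0.06 1.98 0.   1.09 1.6 ]
rot/.08 [-0.04  0.01 -0.02]
```

Emit:
arm_command(
  plan=[
    {"dx": 0, "dy": 0.2, "dz": 0, "rx": 0, "ry": 0, "rz": 0, "grip": 0.97},
    {"dx": 0, "dy": 0.05, "dz": 0.4, "rx": 0, "ry": 0, "rz": 0, "grip": 0.97},
    {"dx": 0, "dy": 0.03, "dz": 0.4, "rx": 0, "ry": 0, "rz": 0, "grip": 0.97},
    {"dx": 0, "dy": 0.03, "dz": 0.4, "rx": 0, "ry": 0, "rz": 0, "grip": 0.97},
    {"dx": 0, "dy": 0.0, "dz": 0.1, "rx": 0, "ry": 0, "rz": 0, "grip": 0.97},
  ],
)

```text
time: 12.05
tool_pos: [471.1, 190.2, 46.9]
orientation: [-2.35, 2.067, -0.013]
contact_force: [-0.9, 0.5, 0.5]
grip_width: 0.965
```

```bash
python3 go.py 474 190.5 36 -1.441
```

```text
t 12.05 pos [471.1 190.2  46.9] d/40 [ 0.   -0.07  0.27] F [-0.9  0.5  0.5] w 0.965 q [0.16 0.12 2.03 0.   0.98 1.6 ]
rot/.08 [-0.18  0.02 -0.02]
```

Emit:
arm_command(
  plan=[
    {"dx": 0, "dy": -0.06, "dz": 0.25, "rx": -0.18, "ry": 0, "rz": 0, "grip": 0.97},
    {"dx": 0, "dy": 0, "dz": 0, "rx": 0, "ry": 0, "rz": 0, "grip": 0.97},
    {"dx": 0, "dy": 0, "dz": 0, "rx": 0, "ry": 0, "rz": 0, "grip": 0.97},
    {"dx": 0, "dy": 0, "dz": 0, "rx": 0, "ry": 0, "rz": 0, "grip": 0.97},
    {"dx": 0, "dy": 0, "dz": 0, "rx": 0, "ry": 0, "rz": 0, "grip": 0.97},
  ],
)

```text
time: 12.55
tool_pos: [476.0, 191.1, 41.5]
orientation: [-2.355, 2.07, -0.005]
contact_force: [0.8, -1.0, 1.2]
grip_width: 0.969
```

```bash
python3 go.py 474 190.5 36 -1.441
```

```text
t 12.55 pos [476.  191.1  41.5] d/40 [0.01 0.05 0.14] F [ 0.8 -1.   1.2] w 0.969 q [0.16 0.14 2.01 0.   0.98 1.6 ]
rot/.08 [-0.08  0.02 -0.02]
```

Emit:
arm_command(
  plan=[
    {"dx": 0, "dy": 0.06, "dz": 0.15, "rx": -0.08, "ry": 0, "rz": 0, "grip": 0.97},
    {"dx": 0, "dy": 0, "dz": 0, "rx": 0, "ry": 0, "rz": 0, "grip": 0.85},
    {"dx": 0, "dy": 0, "dz": 0, "rx": 0, "ry": 0, "rz": 0, "grip": 0.75},
    {"dx": 0, "dy": 0, "dz": 0, "rx": 0, "ry": 0, "rz": 0, "grip": 0.75},
    {"dx": 0, "dy": 0, "dz": 0, "rx": 0, "ry": 0, "rz": 0, "grip": 0.75},
  ],
)

```text
time: 13.05
tool_pos: [473.8, 190.9, 35.8]
orientation: [-2.358, 2.073, 0.001]
contact_force: [0.1, 0.0, -0.7]
grip_width: 0.748
```

```bash
python3 go.py 474 190.5 36 -1.441;  python3 - <<'E'
from h import *
p=cams.capture("scene")
cv2.imwrite("pics/s6.png",cv2.resize(p["frame"][130:290,250:400],None,fx=3.7,fy=3.7,interpolation=cv2.INTER_CUBIC))
E
```

```text
t 13.05 pos [473.8 190.9  35.8] d/40 [ 0.01 -0.   -0.01] F [ 0.1  0.  -0.7] w 0.748 q [0.16 0.15 2.01 0.   0.98 1.6 ]
rot/.08 [-0.01  0.02 -0.01]
```

View pics/s6.png

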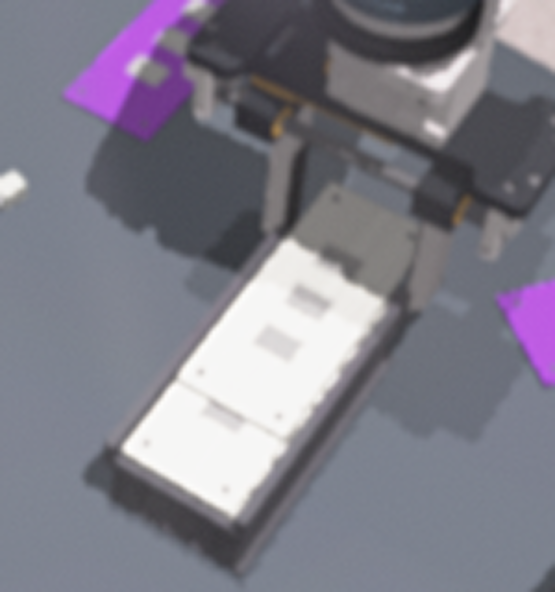

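Emit:
arm_command(
  plan=[
    {"dx": 0, "dy": 0, "dz": 0, "rx": 0, "ry": 0, "rz": 0, "grip": 0.6},
    {"dx": 0, "dy": 0, "dz": 0, "rx": 0, "ry": 0, "rz": 0, "grip": 0.5},
    {"dx": 0, "dy": 0, "dz": 0, "rx": 0, "ry": 0, "rz": 0, "grip": 0.5},
    {"dx": 0, "dy": 0, "dz": 0, "rx": 0, "ry": 0, "rz": 0, "grip": 0.5},
    {"dx": 0, "dy": 0, "dz": 0, "rx": 0, "ry": 0, "rz": 0, "grip": 0.5},
  ],
  squeeze=45,
)

```text
time: 13.6
tool_pos: [473.7, 190.9, 35.8]
orientation: [-2.358, 2.073, 0.001]
contact_force: [-0.1, -1.0, -0.5]
grip_width: 0.627
```

```bash
python3 go.py 474 190.5 36 -1.441
```

```text
t 13.6 pos [473.7 190.9  35.8] d/40 [ 0.01 -0.01 -0.01] F [-0.1 -1.  -0.5] w 0.627 q [0.16 0.15 2.01 0.   0.98 1.6 ]
rot/.08 [-0.01  0.02 -0.01]
```

Gripped (0.627, about 59 mm). Next I lift straight up, slowly at first.

Emit:
arm_command(
  plan=[
    {"dx": 0, "dy": 0, "dz": -0.2, "rx": 0, "ry": 0, "rz": 0, "grip": 0.5},
    {"dx": 0, "dy": 0, "dz": -0.3, "rx": 0, "ry": 0, "rz": 0, "grip": 0.5},
    {"dx": 0, "dy": 0, "dz": -0.5, "rx": 0, "ry": 0, "rz": 0, "grip": 0.5},
    {"dx": 0, "dy": 0, "dz": -0.7, "rx": 0, "ry": 0, "rz": 0, "grip": 0.5},
    {"dx": 0, "dy": 0, "dz": -0.7, "rx": 0, "ry": 0, "rz": 0, "grip": 0.5},
  ],
)

```text
time: 14.1
tool_pos: [469.8, 190.1, 133.0]
orientation: [2.355, -2.07, -0.011]
contact_force: [0.4, 1.0, -0.6]
grip_width: 0.624
```

Emit:
arm_command(
  plan=[
    {"dx": 0, "dy": 0, "dz": -0.7, "rx": 0, "ry": 0, "rz": 0, "grip": 0.5},
    {"dx": 0, "dy": 0, "dz": -0.7, "rx": 0, "ry": 0, "rz": 0, "grip": 0.5},
    {"dx": 0, "dy": 0, "dz": -0.7, "rx": 0, "ry": 0, "rz": 0, "grip": 0.5},
    {"dx": 0, "dy": 0, "dz": -0.3, "rx": 0, "ry": 0, "rz": 0, "grip": 0.5},
    {"dx": 0, "dy": 0, "dz": 0, "rx": 0, "ry": 0, "rz": 0, "grip": 0.5},
  ],
)

```text
time: 14.6
tool_pos: [472.0, 190.4, 241.6]
orientation: [-2.358, 2.072, -0.001]
contact_force: [0.7, 0.8, -0.9]
grip_width: 0.627
```

```bash
python3 go.py 474 190.5 180 -1.441;  python3 - <<'E'
from h import *
p=cams.capture("scene");np.savez("pics/s7.npz",f=p["frame"])
cv2.imwrite("pics/s7.png",cv2.resize(p["frame"][70:290,230:450],None,fx=2.7,fy=2.7,interpolation=cv2.INTER_CUBIC))
p=cams.capture("wrist");cv2.imwrite("pics/w7.png",p["frame"])
E
```

```text
t 14.6 pos [472.  190.4 241.6] d/40 [ 0.01 -0.05  1.54] F [ 0.7  0.8 -0.9] w 0.627 q [ 0.16 -0.12  1.88  0.    1.39  1.6 ]
rot/.08 [-0.03  0.02 -0.01]
```

View pics/s7.png

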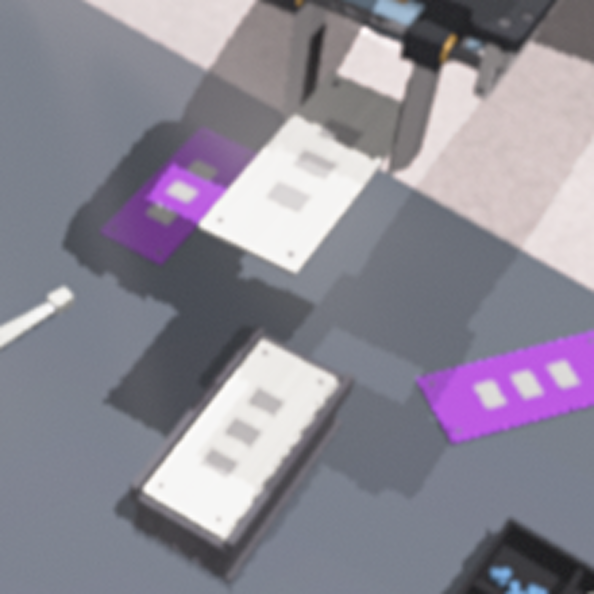

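View pics/w7.png

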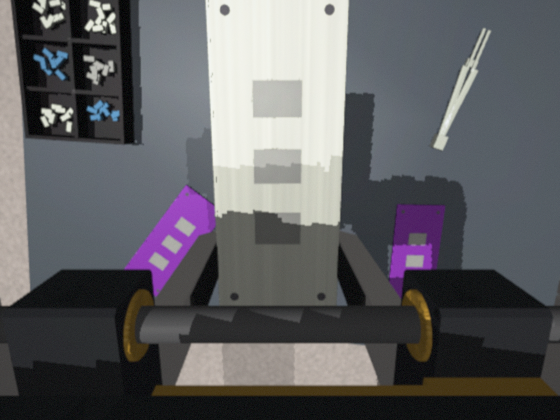

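```bash
cat > pnp.py <<'E'
from h import *
d=np.load("pics/w5.npz");K,T=d["K"],d["T"]
W=np.array([onz(x,K,T,57) for x in [(247,222),(299.5,222.5),(245,54),(304,54)]])
print(np.round(W,1), np.linalg.norm(W[0]-W[1]),np.linalg.norm(W[2]-W[3]),np.linalg.norm(W[0]-W[2]),np.linalg.norm(W[1]-W[3]))
E
python3 pnp.py; python3 - <<'E'
from h import *
f=cv2.imread("pics/w7.png");a=cv2.resize(f[0:30,200:360],None,fx=5,fy=5,interpolation=cv2.INTER_CUBIC);b=cv2.resize(f[250:320,200:360],None,fx=5,fy=5,interpolation=cv2.INTER_CUBIC)
cv2.imwrite("pics/w7z.png",np.vstack([a,b]))
E
```

```text
[[452.8 211.7  57. ]
 [458.3 168.   57. ]
 [583.  228.1  57. ]
 [589.  184.4  57. ]] 44.0567186985254 44.11545342620997 131.25441343386265 131.68969944999978
```

View pics/w7z.png

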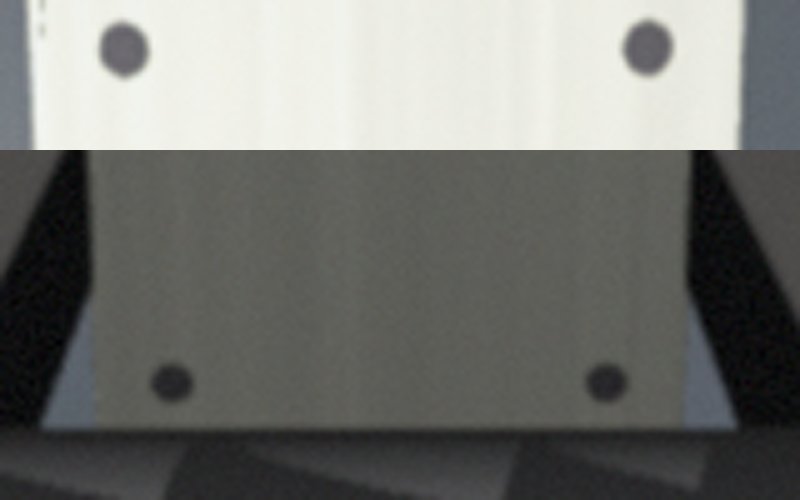

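```bash
cat > pnp2.py <<'E'
from h import *
def plate_in_tool(uv,tfc,K):
    obj=np.array([(66,22,2),(66,-22,2),(-66,22,2),(-66,-22,2)],float)
    ok,rv,tv=cv2.solvePnP(obj,np.array(uv,float),K,None,flags=cv2.SOLVEPNP_ITERATIVE)
    M=np.eye(4);M[:3,:3]=cv2.Rodrigues(rv)[0];M[:3,3]=tv[:,0]
    e=cv2.projectPoints(obj,rv,tv,K,None)[0][:,0]-uv
    return tfc@M,e
if __name__=="__main__":
    p=cams.capture("wrist")
    G,e=plate_in_tool([(224.4,9.2),(329.2,9.2),(234.0,296),(320.8,296)],p["tool_from_camera"],p["camera_matrix"])
    np.save("G.npy",G);print(np.round(G,3),np.round(e,2).tolist())
    s=monitor.sense();P=np.eye(4);P[:3,:3]=tool(s);P[:3,3]=s["tool_pos"];W=P@G;print(np.round(W,3))
E
python3 pnp2.py
```

```text
[[-2.0000e-03 -1.0000e+00 -0.0000e+00 -9.1800e-01]
 [-1.0000e+00  2.0000e-03 -1.2000e-02 -4.8024e+01]
 [ 1.2000e-02  0.0000e+00 -1.0000e+00 -1.8173e+01]
 [ 0.0000e+00  0.0000e+00  0.0000e+00  1.0000e+00]] [[0.02, 0.1], [0.03, -0.09], [-0.04, 0.07], [-0.02, -0.08]]
[[ 9.91000e-01 -1.31000e-01  1.60000e-02  5.17994e+02]
 [ 1.31000e-01  9.91000e-01  1.00000e-03  1.97124e+02]
 [-1.60000e-02  1.00000e-03  1.00000e+00  2.56063e+02]
 [ 0.00000e+00  0.00000e+00  0.00000e+00  1.00000e+00]]
```

```bash
cat > tgt.py <<'E'
from h import *
import sys
REST=[592.0,-201.2,-.079]
try: REST=list(np.load("rest.npy"))
except Exception: pass
def target(th,xc,zc,dz=0,lat=0):
    # xc: rest x of front-top corner; zc: height of front-bottom corner above rail
    G=np.load("G.npy");c,s=np.cos(REST[2]),np.sin(REST[2]);e=np.array([c,s,0]);n=np.array([-s,c,0]);k=np.array([0,0,1.])
    x=np.cos(th)*e+np.sin(th)*k;z=-np.sin(th)*e+np.cos(th)*k
    M=np.stack([x,n,z],1)
    off_t=M@[-75,0,2];off_b=M@[-75,0,-2]
    ctr=np.array([REST[0],REST[1],0])+n*lat
    ctr=ctr+e*(xc-off_t@e)+k*(30+zc+dz-off_b[2])
    W=np.eye(4);W[:3,:3]=M;W[:3,3]=ctr
    return W@np.linalg.inv(G),W
if __name__=="__main__":
    th,xc,zc=map(float,sys.argv[1:4])
    Tt,W=target(np.radians(th),xc,zc)
    s=monitor.sense();Rm=tool(s)
    P=np.eye(4);P[:3,:3]=Rm;P[:3,3]=s["tool_pos"];Wn=P@np.load("G.npy")
    c,q=np.cos(REST[2]),np.sin(REST[2]);E=np.array([[c,q,0],[-q,c,0],[0,0,1]])
    o=np.array([REST[0],REST[1],30])
    f=lambda v:np.round(E@((Wn@[*v,1])[:3]-o),1)
    print("t",round(s["time"],2),"tcp",np.round(s["tool_pos"],1),"->",np.round(Tt[:3,3],1),"F",np.round(s["contact_force"],1),"w",round(s["grip_width"],3))
    print("plate now in rest frame: front-top",f((-75,0,2)),"front-bot",f((-75,0,-2)),"back-bot",f((75,0,-2)),"pitch",np.round(np.degrees(np.arcsin(Wn[2,0])),2),"yaw err",np.round(np.arctan2(Wn[1,0],Wn[0,0])-REST[2],3),"roll",np.round(Wn[2,1],3))
    print("shift/40",np.round(Rm.T@(Tt[:3,3]-s["tool_pos"])/40,2),"rot/.08",np.round(R.from_matrix(Rm.T@Tt[:3,:3]).as_rotvec()/.08,2),"q",np.round(s["q"],2))
    print("rest axes e in tool",np.round(Rm.T@E[0],2),"n",np.round(Rm.T@E[1],2),"up",np.round(Rm.T@E[2],2))
E
python3 tgt.py 40 3 130; python3 tgt.py 40 1 0|head -1
```

```text
t 14.75 tcp [470.4 190.1 238.1] -> [ 629.  -204.9  164.6] F [-0.4  0.1 -1.5] w 0.628
plate now in rest frame: front-top [-178.5  375.6  229.3] front-bot [-178.6  375.6  225.3] back-bot [-31.9 406.9 222.9] pitch -0.92 yaw err 0.21 roll 0.001
shift/40 [10.3  -2.67  1.81] rot/.08 [8.9  0.92 2.51] q [ 0.16 -0.12  1.88  0.    1.38  1.6 ]
rest axes e in tool [ 0.21 -0.98 -0.  ] n [-0.98 -0.21  0.  ] up [-0.  0. -1.]
t 14.75 tcp [470.4 190.1 238.1] -> [ 627.  -204.8   34.6] F [-0.4  0.1 -1.5] w 0.628
```

Emit:
arm_command(
  plan=[
    {"dx": 0.6, "dy": -0.15, "dz": -0.05, "rx": 0, "ry": 0, "rz": 0, "grip": 0.5},
    {"dx": 0.9, "dy": -0.22, "dz": -0.05, "rx": 0, "ry": 0, "rz": 0, "grip": 0.5},
    {"dx": 0.9, "dy": -0.22, "dz": 0, "rx": 0, "ry": 0, "rz": 0, "grip": 0.5},
    {"dx": 0.9, "dy": -0.22, "dz": 0, "rx": 0, "ry": 0, "rz": 0, "grip": 0.5},
    {"dx": 0.9, "dy": -0.22, "dz": 0, "rx": 0, "ry": 0, "rz": 0, "grip": 0.5},
  ],
)

```text
time: 15.25
tool_pos: [528.6, 27.5, 230.6]
orientation: [2.359, -2.055, -0.028]
contact_force: [-0.5, 0.7, -2.1]
grip_width: 0.63
```

Emit:
arm_command(
  plan=[
    {"dx": 0.9, "dy": -0.22, "dz": 0, "rx": 0, "ry": 0, "rz": 0, "grip": 0.5},
    {"dx": 0.9, "dy": -0.22, "dz": 0, "rx": 0, "ry": 0, "rz": 0, "grip": 0.5},
    {"dx": 0.9, "dy": -0.22, "dz": 0, "rx": 0, "ry": 0, "rz": 0, "grip": 0.5},
    {"dx": 0.9, "dy": -0.22, "dz": 0, "rx": 0, "ry": 0, "rz": 0, "grip": 0.5},
    {"dx": 0.9, "dy": -0.22, "dz": 0, "rx": 0, "ry": 0, "rz": 0, "grip": 0.5},
  ],
)

```text
time: 15.75
tool_pos: [593.2, -150.9, 215.3]
orientation: [2.353, -2.051, -0.057]
contact_force: [-0.1, -0.4, -0.7]
grip_width: 0.627
```

```bash
python3 tgt.py 40 3 130
```

```text
t 15.75 tcp [ 593.2 -150.9  215.3] -> [ 629.  -204.9  164.6] F [-0.1 -0.4 -0.7] w 0.627
plate now in rest frame: front-top [-28.4  45.  207.5] front-bot [-28.6  45.1 203.5] back-bot [117.7  77.5 195.7] pitch -2.96 yaw err 0.219 roll 0.014
shift/40 [ 1.48 -0.75  1.22] rot/.08 [9.36 1.07 2.57] q [-0.43  0.18  1.62 -0.01  1.39  1.01]
rest axes e in tool [ 0.21 -0.98 -0.04] n [-0.98 -0.21  0.01] up [-0.01  0.04 -1.  ]
```

Emit:
arm_command(
  plan=[
    {"dx": 0.3, "dy": 0, "dz": 0, "rx": 0.9, "ry": 0.1, "rz": 0.27, "grip": 0.5},
    {"dx": 0.3, "dy": 0, "dz": 0, "rx": 0.95, "ry": 0.1, "rz": 0.27, "grip": 0.5},
    {"dx": 0.3, "dy": 0, "dz": 0, "rx": 0.95, "ry": 0.1, "rz": 0.27, "grip": 0.5},
    {"dx": 0.3, "dy": 0, "dz": 0, "rx": 0.95, "ry": 0.1, "rz": 0.27, "grip": 0.5},
    {"dx": 0.2, "dy": 0, "dz": 0, "rx": 0.95, "ry": 0.1, "rz": 0.27, "grip": 0.5},
  ],
)

```text
time: 16.25
tool_pos: [595.5, -211.2, 199.9]
orientation: [-2.056, 2.025, -0.338]
contact_force: [0.5, -0.5, -0.9]
grip_width: 0.626
```

```bash
python3 tgt.py 40 3 130
```

```text
t 16.25 tcp [ 595.5 -211.2  199.9] -> [ 629.  -204.9  164.6] F [ 0.5 -0.5 -0.9] w 0.626
plate now in rest frame: front-top [-27.9 -12.  181.1] front-bot [-26.7 -11.9 177.3] back-bot [115.1   1.8 224.3] pitch 18.25 yaw err 0.096 roll -0.0
shift/40 [-0.14 -0.51  1.11] rot/.08 [4.74 0.59 1.05] q [-0.61  0.03  1.84  0.23  1.02  0.86]
rest axes e in tool [ 0.09 -0.94  0.32] n [-1.   -0.09  0.03] up [-0.   -0.33 -0.95]
```

Emit:
arm_command(
  plan=[
    {"dx": 0, "dy": -0.05, "dz": -0.1, "rx": 0.95, "ry": 0.12, "rz": 0.21, "grip": 0.5},
    {"dx": 0, "dy": -0.1, "dz": 0, "rx": 0.95, "ry": 0.12, "rz": 0.21, "grip": 0.5},
    {"dx": 0, "dy": -0.1, "dz": 0, "rx": 0.95, "ry": 0.12, "rz": 0.21, "grip": 0.5},
    {"dx": 0, "dy": -0.1, "dz": 0, "rx": 0.95, "ry": 0.12, "rz": 0.21, "grip": 0.5},
    {"dx": 0, "dy": -0.1, "dz": 0, "rx": 0.6, "ry": 0.12, "rz": 0.21, "grip": 0.5},
  ],
)

```text
time: 16.75
tool_pos: [603.2, -210.3, 198.2]
orientation: [-1.749, 1.92, -0.666]
contact_force: [0.0, 0.8, -1.8]
grip_width: 0.622
```

```bash
python3 tgt.py 40 3 80
```

```text
t 16.75 tcp [ 603.2 -210.3  198.2] -> [ 629.  -204.9  114.6] F [ 0.   0.8 -1.8] w 0.622
plate now in rest frame: front-top [-22.3  -7.1 167.7] front-bot [-19.9  -7.1 164.6] back-bot [ 98.2  -9.  257.2] pitch 38.11 yaw err -0.016 roll 0.009
shift/40 [-0.17  0.82  2.02] rot/.08 [ 0.41  0.02 -0.16] q [-0.67 -0.11  2.06  0.59  0.69  0.63]
rest axes e in tool [-0.01 -0.78  0.63] n [-1.    0.02  0.  ] up [-0.01 -0.63 -0.78]
```

Emit:
arm_command(
  plan=[
    {"dx": -0.04, "dy": 0.2, "dz": 0.5, "rx": 0.15, "ry": 0, "rz": -0.08, "grip": 0.5},
    {"dx": -0.04, "dy": 0.2, "dz": 0.5, "rx": 0.15, "ry": 0, "rz": -0.08, "grip": 0.5},
    {"dx": -0.04, "dy": 0.2, "dz": 0.5, "rx": 0.1, "ry": 0, "rz": 0, "grip": 0.5},
    {"dx": -0.04, "dy": 0.2, "dz": 0.5, "rx": 0, "ry": 0, "rz": 0, "grip": 0.5},
    {"dx": 0, "dy": 0, "dz": 0, "rx": 0, "ry": 0, "rz": 0, "grip": 0.5},
  ],
)

```text
time: 17.25
tool_pos: [623.3, -201.1, 100.7]
orientation: [-1.745, 1.902, -0.676]
contact_force: [-0.6, -0.0, -1.1]
grip_width: 0.628
```

```bash
python3 tgt.py 40 3 30; python3 - <<'E'
from h import *
s=monitor.sense()
w=cams.capture("wrist");t=cams.capture("top");c=cams.capture("scene")
np.savez("pics/x8.npz",w=w["frame"],t=t["frame"],c=c["frame"],pos=s["tool_pos"],ori=s["orientation"])
cv2.imwrite("pics/w8.png",w["frame"])
a=cv2.resize(t["frame"][100:230,350:480],None,fx=3,fy=3,interpolation=cv2.INTER_CUBIC)
b=cv2.resize(c["frame"][60:190,70:200],None,fx=3,fy=3,interpolation=cv2.INTER_CUBIC)
cv2.imwrite("pics/tc8.png",np.hstack([a,b]))
E
```

```text
t 17.25 tcp [ 623.3 -201.1  100.7] -> [ 629.  -204.9   64.6] F [-0.6 -0.  -1.1] w 0.628
plate now in rest frame: front-top [-3.   3.4 69.7] front-bot [-0.5  3.4 66.6] back-bot [116.    2.4 161.1] pitch 39.05 yaw err -0.009 roll 0.01
shift/40 [0.09 0.46 0.79] rot/.08 [ 0.21  0.09 -0.09] q [-0.64  0.09  2.08  0.81  0.5   0.39]
rest axes e in tool [-0.   -0.77  0.64] n [-1.    0.01  0.01] up [-0.01 -0.64 -0.77]
```

View pics/w8.png

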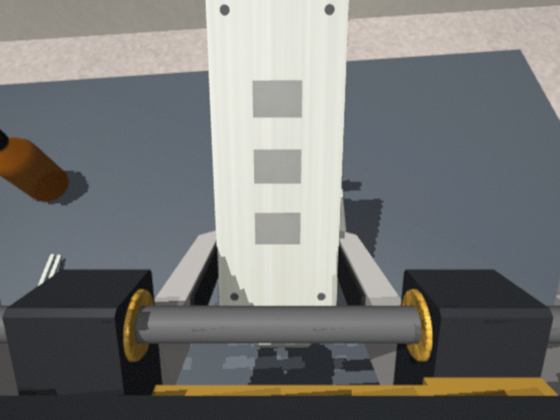

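View pics/tc8.png

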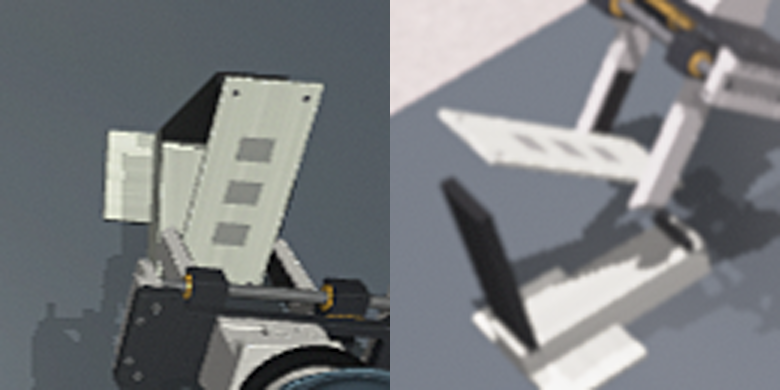

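```bash
cat > chk.py <<'E'
from h import *
d=np.load("pics/x8.npz");G=np.load("G.npy")
P=np.eye(4);P[:3,:3]=R.from_rotvec(d["ori"]).as_matrix();P[:3,3]=d["pos"];W=P@G
H=[(75,30,2),(75,-30,2),(66,22,2),(66,-22,2),(37/37*0,0,2)]
X=np.array([(W@[*h,1])[:3] for h in H])
t=cams.capture("top");c=cams.capture("scene")
for p,fr,(ox,oy,w),nm in[(t,d["t"],(390,110,90),"t"),(c,d["c"],(75,80,90),"c")]:
    uv=proj(X,*KT(p));print(np.round(uv,1).tolist())
    im=cv2.resize(fr[oy:oy+w,ox:ox+w],None,fx=6,fy=6,interpolation=cv2.INTER_CUBIC)
    for u in uv:
        q=tuple(int(round(v)) for v in ((u-[ox,oy]+.5)*6-.5));cv2.drawMarker(im,q,(0,0,255),0,12,1)
    cv2.imwrite(f"pics/chk{nm}.png",im)
a=cv2.imread("pics/chkt.png");b=cv2.imread("pics/chkc.png");o=np.hstack([a,b]);cv2.imwrite("pics/chk.png",cv2.resize(o,None,fx=.74,fy=.74,interpolation=cv2.INTER_AREA))
E
python3 chk.py
```

```text
[[423.3, 124.9], [455.6, 127.5], [426.4, 129.9], [449.9, 131.8], [428.8, 163.2]]
[[105.2, 114.5], [87.3, 98.2], [107.0, 112.8], [93.9, 101.0], [129.8, 110.9]]
```

View pics/chk.png

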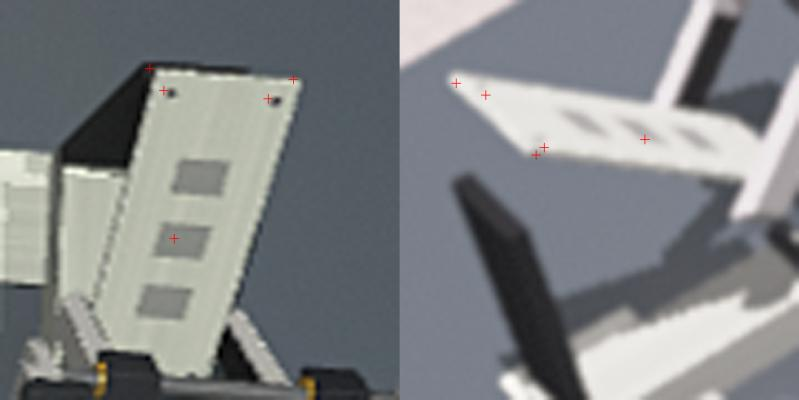

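```bash
python3 - <<'E'
from h import *
d=np.load("pics/x8.npz");G=np.load("G.npy")
P=np.eye(4);P[:3,:3]=R.from_rotvec(d["ori"]).as_matrix();P[:3,3]=d["pos"];W=P@G
X=(W@[50,0,2,1])[:3]
t=cams.capture("top");c=cams.capture("scene")
J=[];r=[]
for p,s in[(t,(1.7,.4)),(c,(-1.5,-1.7))]:
    k=KT(p);b=proj(X,*k)[0];j=np.stack([proj(X+np.eye(3)[i],*k)[0]-b for i in range(3)],1);J.append(j);r.append(s)
    print(np.round(j,2), "xy-only",np.linalg.solve(j[:,:2],s))
print("joint xyz",np.linalg.lstsq(np.vstack(J),np.hstack(r),rcond=None))
print("joint xy",np.linalg.lstsq(np.vstack(J)[:,:2],np.hstack(r),rcond=None)[0])
# rest base level: where would rest be per camera
E
```

```text
[[-0.03 -0.53  0.21]
 [-0.51  0.   -0.16]] xy-only [-0.78084006 -3.16514435]
[[-0.45  0.34 -0.14]
 [ 0.28  0.25 -0.41]] xy-only [-0.96976917 -5.76453182]
joint xyz (array([-0.57355792, -3.32619185,  1.35234104]), array([0.46337033]), np.int32(3), array([0.82210728, 0.71074412, 0.28417424]))
joint xy [-0.60125789 -4.0989423 ]
```

```bash
python3 -c "
import numpy as np;np.save('rest.npy',[592.4,-198.8,-.079])"; python3 tgt.py 39 3 15
```

```text
t 17.6 tcp [ 626.6 -204.   108.3] -> [ 629.4 -202.5   49.1] F [-0.4 -0.4 -1.2] w 0.626
plate now in rest frame: front-top [ 0.3 -1.6 77. ] front-bot [ 2.8 -1.6 73.9] back-bot [118.3  -2.1 169.6] pitch 39.65 yaw err -0.004 roll 0.003
shift/40 [-0.04  0.91  1.17] rot/.08 [-0.14  0.02 -0.04] q [-0.64  0.08  2.08  0.81  0.5   0.39]
rest axes e in tool [-0.   -0.76  0.65] n [-1.    0.01  0.  ] up [-0.01 -0.65 -0.76]
```

```bash
python3 -c "
import numpy as np;np.save('rest.npy',[592.,-201.2,-.079])"; python3 - <<'E'
from h import *
s=monitor.sense();print(s["tool_pos"])
t=cams.capture("top");s2=monitor.sense();c=cams.capture("scene");s3=monitor.sense();print(s2["tool_pos"],s3["tool_pos"])
np.savez("pics/x8.npz",t=t["frame"],c=c["frame"],pos=s2["tool_pos"],ori=s2["orientation"])
E
python3 chk.py;python3 tgt.py 39 3 15
```

```text
[ 626.56690814 -204.00814336  108.34552022]
[ 626.48534408 -203.94559931  108.16020058] [ 626.42079693 -203.87632543  107.96883306]
[[426.1, 122.2], [458.8, 124.7], [429.1, 127.2], [453.0, 129.1], [431.5, 160.8]]
[[102.1, 111.1], [84.1, 94.6], [104.0, 109.5], [90.8, 97.5], [127.0, 108.0]]
t 17.8 tcp [ 626.3 -203.7  107.6] -> [ 629.  -204.9   49.1] F [ 1.4  0.2 -1.3] w 0.625
plate now in rest frame: front-top [ 0.2  1.  76.2] front-bot [ 2.7  1.  73.1] back-bot [118.3   0.5 168.7] pitch 39.6 yaw err -0.005 roll 0.004
shift/40 [0.03 0.89 1.16] rot/.08 [-0.13  0.03 -0.05] q [-0.64  0.08  2.08  0.81  0.5   0.39]
rest axes e in tool [-0.   -0.76  0.65] n [-1.    0.01  0.  ] up [-0.01 -0.65 -0.76]
```

View pics/chk.png

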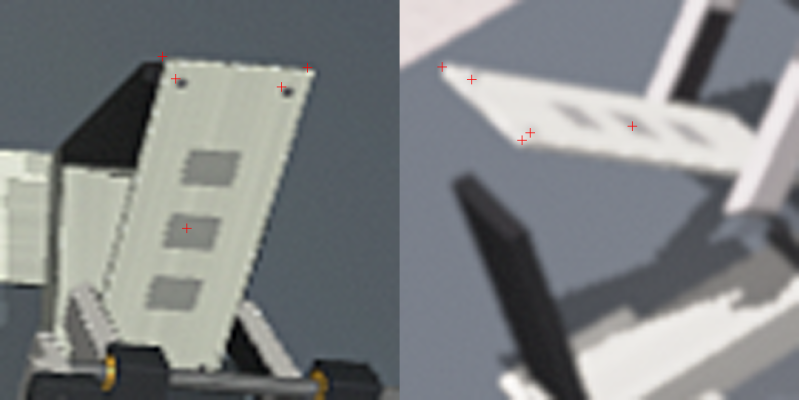

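Emit:
arm_command(
  plan=[
    {"dx": 0.01, "dy": 0.22, "dz": 0.29, "rx": -0.08, "ry": 0, "rz": 0, "grip": 0.5},
    {"dx": 0, "dy": 0.22, "dz": 0.29, "rx": -0.03, "ry": 0, "rz": -0.05, "grip": 0.5},
    {"dx": 0, "dy": 0.22, "dz": 0.29, "rx": 0, "ry": 0, "rz": 0, "grip": 0.5},
    {"dx": 0, "dy": 0.1, "dz": 0.13, "rx": 0, "ry": 0, "rz": 0, "grip": 0.5},
    {"dx": 0, "dy": 0.02, "dz": 0.03, "rx": 0, "ry": 0, "rz": 0, "grip": 0.5},
  ],
)

```text
time: 18.3
tool_pos: [630.4, -205.4, 57.4]
orientation: [-1.751, 1.897, -0.691]
contact_force: [-0.4, 0.3, -0.9]
grip_width: 0.627
```

```bash
python3 -c "
import numpy as np;np.save('rest.npy',[592.5,-200.7,-.079])"; python3 tgt.py 39 3 5
```

```text
t 18.3 tcp [ 630.4 -205.4   57.4] -> [ 629.5 -204.4   39.1] F [-0.4  0.3 -0.9] w 0.627
plate now in rest frame: front-top [ 3.9 -0.9 26.2] front-bot [ 6.4 -0.9 23.1] back-bot [122.5  -0.6 118.2] pitch 39.33 yaw err 0.003 roll -0.002
shift/40 [-0.02  0.31  0.34] rot/.08 [-0.07 -0.01  0.02] q [-0.63  0.19  2.07  0.95  0.43  0.22]
rest axes e in tool [-0.   -0.77  0.64] n [-1.  0. -0.] up [-0.   -0.64 -0.77]
```

Emit:
arm_command(
  plan=[
    {"dx": 0, "dy": 0.1, "dz": -0.08, "rx": 0.3, "ry": 0, "rz": 0, "grip": 0.5},
    {"dx": 0, "dy": 0.02, "dz": 0, "rx": 0, "ry": 0, "rz": 0, "grip": 0.5},
    {"dx": 0, "dy": 0, "dz": 0, "rx": 0, "ry": 0, "rz": 0, "grip": 0.5},
    {"dx": 0, "dy": 0, "dz": 0, "rx": 0, "ry": 0, "rz": 0, "grip": 0.5},
    {"dx": 0, "dy": 0, "dz": 0, "rx": 0, "ry": 0, "rz": 0, "grip": 0.5},
  ],
)

```text
time: 18.8
tool_pos: [626.3, -206.1, 59.6]
orientation: [-1.736, 1.879, -0.716]
contact_force: [-0.5, 0.1, -0.7]
grip_width: 0.628
```

```bash
python3 tgt.py 40 2 3;  python3 - <<'E'
from h import *
t=cams.capture("top");c=cams.capture("scene");np.savez("pics/x9.npz",t=t["frame"],c=c["frame"])
a=cv2.resize(t["frame"][110:220,370:480],None,fx=3.6,fy=3.6,interpolation=cv2.INTER_CUBIC)
b=cv2.resize(c["frame"][90:200,70:180],None,fx=3.6,fy=3.6,interpolation=cv2.INTER_CUBIC)
cv2.imwrite("pics/tc9.png",np.hstack([a,b]))
E
python3 tgt.py 40 2 3|sed -n 2p
```

```text
t 18.8 tcp [ 626.3 -206.1   59.6] -> [ 628.5 -204.3   37.6] F [-0.5  0.1 -0.7] w 0.628
plate now in rest frame: front-top [-0.  -2.  27.5] front-bot [ 2.6 -2.  24.5] back-bot [116.   -1.5 122.7] pitch 40.91 yaw err 0.004 roll -0.004
shift/40 [-0.05  0.33  0.44] rot/.08 [-0.2  -0.03  0.04] q [-0.65  0.18  2.09  1.04  0.42  0.13]
rest axes e in tool [-0.   -0.75  0.66] n [-1. -0. -0.] up [ 0.   -0.66 -0.75]
plate now in rest frame: front-top [-0.  -1.9 27.4] front-bot [ 2.6 -1.9 24.4] back-bot [115.9  -1.4 122.6] pitch 40.91 yaw err 0.004 roll -0.004
```

View pics/tc9.png

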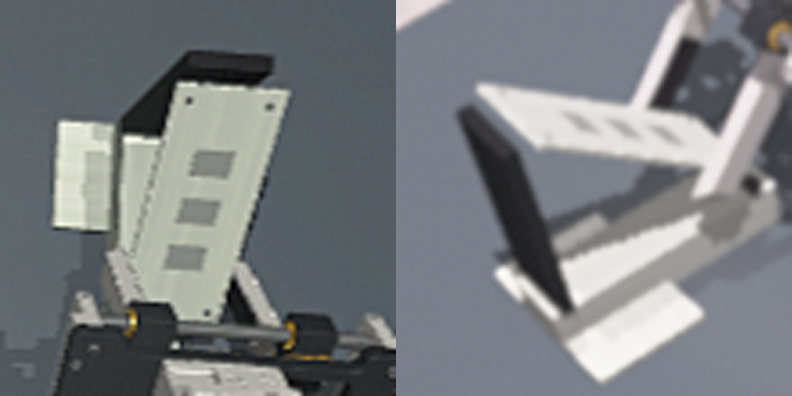

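Emit:
arm_command(
  plan=[
    {"dx": -0.03, "dy": 0.13, "dz": 0.17, "rx": -0.08, "ry": 0, "rz": 0.02, "grip": 0.5},
    {"dx": -0.01, "dy": 0.1, "dz": 0.14, "rx": -0.05, "ry": 0, "rz": 0.02, "grip": 0.5},
    {"dx": 0, "dy": 0.04, "dz": 0.06, "rx": 0, "ry": 0, "rz": 0, "grip": 0.5},
    {"dx": 0, "dy": 0, "dz": 0, "rx": 0, "ry": 0, "rz": 0, "grip": 0.5},
    {"dx": 0, "dy": 0, "dz": 0, "rx": 0, "ry": 0, "rz": 0, "grip": 0.5},
  ],
)

```text
time: 19.4
tool_pos: [628.2, -204.2, 39.0]
orientation: [-1.74, 1.889, -0.704]
contact_force: [-0.1, -1.2, -1.1]
grip_width: 0.627
```

```bash
python3 tgt.py 40 2 0
```

```text
t 19.4 tcp [ 628.2 -204.2   39. ] -> [ 628.5 -204.3   34.6] F [-0.1 -1.2 -1.1] w 0.627
plate now in rest frame: front-top [1.7 0.2 7.3] front-bot [4.3 0.1 4.2] back-bot [1.188e+02 1.000e-01 1.011e+02] pitch 40.2 yaw err -0.001 roll -0.001
shift/40 [0.   0.07 0.09] rot/.08 [-0.04 -0.02 -0.01] q [-0.64  0.23  2.08  1.08  0.4   0.09]
rest axes e in tool [-0.   -0.76  0.65] n [-1.  0. -0.] up [-0.   -0.65 -0.76]
```

Emit:
arm_command(
  plan=[
    {"dx": 0, "dy": 0.04, "dz": 0.045, "rx": 0, "ry": 0, "rz": 0, "grip": 0.5},
    {"dx": 0, "dy": 0.025, "dz": 0.03, "rx": 0, "ry": 0, "rz": 0, "grip": 0.5},
    {"dx": 0, "dy": 0.02, "dz": 0.02, "rx": 0, "ry": 0, "rz": 0, "grip": 0.5},
    {"dx": 0, "dy": 0, "dz": 0, "rx": 0, "ry": 0, "rz": 0, "grip": 0.5},
    {"dx": 0, "dy": 0, "dz": 0, "rx": 0, "ry": 0, "rz": 0, "grip": 0.5},
  ],
)

```text
time: 19.9
tool_pos: [629.0, -204.5, 34.8]
orientation: [-1.739, 1.888, -0.706]
contact_force: [-0.2, 0.2, -0.4]
grip_width: 0.63
```

```bash
python3 tgt.py 40 0 0
```

```text
t 19.9 tcp [ 629.  -204.5   34.8] -> [ 626.5 -204.2   34.6] F [-0.2  0.2 -0.4] w 0.63
plate now in rest frame: front-top [ 2.5 -0.1  3. ] front-bot [ 5.1 -0.1 -0. ] back-bot [ 1.194e+02 -1.000e-01  9.700e+01] pitch 40.32 yaw err -0.0 roll -0.001
shift/40 [-0.    0.05 -0.04] rot/.08 [-0.07 -0.02 -0.  ] q [-0.64  0.24  2.08  1.11  0.4   0.06]
rest axes e in tool [-0.   -0.75  0.66] n [-1.  0. -0.] up [-0.   -0.66 -0.75]
```

Emit:
arm_command(
  plan=[
    {"dx": 0, "dy": 0.05, "dz": -0.01, "rx": 0, "ry": 0, "rz": 0, "grip": 0.5},
    {"dx": 0, "dy": 0.04, "dz": 0.0, "rx": 0, "ry": 0, "rz": 0, "grip": 0.5},
    {"dx": 0, "dy": 0.02, "dz": 0, "rx": 0, "ry": 0, "rz": 0, "grip": 0.5},
    {"dx": 0, "dy": 0, "dz": 0, "rx": 0, "ry": 0, "rz": 0, "grip": 0.5},
    {"dx": 0, "dy": 0, "dz": 0, "rx": 0, "ry": 0, "rz": 0, "grip": 0.5},
  ],
)

```text
time: 20.4
tool_pos: [627.8, -204.8, 35.2]
orientation: [-1.736, 1.884, -0.71]
contact_force: [2.6, 1.6, 0.6]
grip_width: 0.628
```

```bash
python3 tgt.py 40 0 0
```

```text
t 20.4 tcp [ 627.8 -204.8   35.2] -> [ 626.5 -204.2   34.6] F [2.6 1.6 0.6] w 0.628
plate now in rest frame: front-top [ 1.3 -0.4  3.2] front-bot [ 3.9 -0.5  0.2] back-bot [117.8  -0.4  97.9] pitch 40.63 yaw err 0.0 roll -0.002
shift/40 [-0.01  0.03 -0.01] rot/.08 [-0.14 -0.02  0.  ] q [-0.64  0.24  2.09  1.13  0.4   0.04]
rest axes e in tool [-0.   -0.75  0.66] n [-1.  0. -0.] up [-0.   -0.66 -0.75]
```

Emit:
arm_command(
  plan=[
    {"dx": 0, "dy": 0.03, "dz": 0.02, "rx": -0.25, "ry": 0, "rz": 0, "grip": 0.5},
    {"dx": 0, "dy": 0.03, "dz": 0.02, "rx": -0.2, "ry": 0, "rz": 0, "grip": 0.5},
    {"dx": 0, "dy": 0.02, "dz": 0.01, "rx": -0.1, "ry": 0, "rz": 0, "grip": 0.5},
    {"dx": 0, "dy": 0, "dz": 0, "rx": 0, "ry": 0, "rz": 0, "grip": 0.5},
    {"dx": 0, "dy": 0, "dz": 0, "rx": 0, "ry": 0, "rz": 0, "grip": 0.5},
  ],
)

```text
time: 20.9
tool_pos: [628.2, -205.0, 33.4]
orientation: [-1.761, 1.912, -0.675]
contact_force: [1.7, 1.6, 2.9]
grip_width: 0.623
```

```bash
python3 tgt.py 38 0 0;  python3 - <<'E'
from h import *
t=cams.capture("top");c=cams.capture("scene")
a=cv2.resize(t["frame"][110:220,370:480],None,fx=3.6,fy=3.6,interpolation=cv2.INTER_CUBIC)
b=cv2.resize(c["frame"][90:200,70:180],None,fx=3.6,fy=3.6,interpolation=cv2.INTER_CUBIC)
cv2.imwrite("pics/tc10.png",np.hstack([a,b]))
E
python3 tgt.py 38 0 0
```

```text
t 20.9 tcp [ 628.2 -205.    33.4] -> [ 626.6 -204.2   33.5] F [1.7 1.6 2.9] w 0.623
plate now in rest frame: front-top [ 1.7 -0.6  2.9] front-bot [ 4.1 -0.6 -0.3] back-bot [122.   -0.7  92.5] pitch 38.22 yaw err -0.0 roll -0.001
shift/40 [-0.02  0.03 -0.03] rot/.08 [-0.05 -0.02 -0.  ] q [-0.63  0.24  2.06  0.98  0.41  0.18]
rest axes e in tool [-0.   -0.78  0.63] n [-1.  0. -0.] up [-0.   -0.63 -0.78]
t 21.0 tcp [ 628.1 -205.    33.4] -> [ 626.6 -204.2   33.5] F [1.6 1.8 3.4] w 0.627
plate now in rest frame: front-top [ 1.7 -0.6  2.9] front-bot [ 4.1 -0.6 -0.3] back-bot [122.   -0.7  92.5] pitch 38.22 yaw err -0.0 roll -0.001
shift/40 [-0.02  0.03 -0.03] rot/.08 [-0.05 -0.02 -0.  ] q [-0.63  0.24  2.06  0.98  0.41  0.19]
rest axes e in tool [-0.   -0.78  0.63] n [-1.  0. -0.] up [-0.   -0.63 -0.78]
```

View pics/tc10.png

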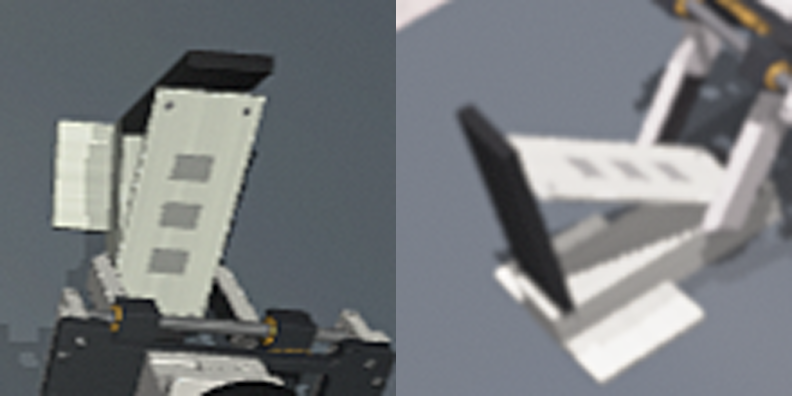

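Emit:
arm_command(
  plan=[
    {"dx": 0, "dy": 0.05, "dz": -0.04, "rx": 0, "ry": 0, "rz": 0, "grip": 0.5},
    {"dx": 0, "dy": 0.04, "dz": -0.03, "rx": 0, "ry": 0, "rz": 0, "grip": 0.5},
    {"dx": 0, "dy": 0.03, "dz": -0.02, "rx": 0, "ry": 0, "rz": 0, "grip": 0.5},
    {"dx": 0, "dy": 0, "dz": 0, "rx": 0, "ry": 0, "rz": 0, "grip": 0.5},
    {"dx": 0, "dy": 0, "dz": 0, "rx": 0, "ry": 0, "rz": 0, "grip": 0.5},
  ],
)

```text
time: 21.5
tool_pos: [626.2, -204.9, 35.8]
orientation: [-1.753, 1.909, -0.68]
contact_force: [10.1, 0.4, -4.8]
grip_width: 0.628
```

```bash
python3 tgt.py 38 0 0
```

```text
t 21.5 tcp [ 626.2 -204.9   35.8] -> [ 626.6 -204.2   33.5] F [10.1  0.4 -4.8] w 0.628
plate now in rest frame: front-top [-0.3 -0.6  5.1] front-bot [ 2.2 -0.6  2. ] back-bot [119.4  -1.1  95.6] pitch 38.64 yaw err -0.004 roll 0.001
shift/40 [-0.02  0.03  0.05] rot/.08 [-0.14 -0.02 -0.04] q [-0.63  0.23  2.07  1.    0.41  0.17]
rest axes e in tool [-0.01 -0.77  0.63] n [-1.    0.01 -0.  ] up [-0.   -0.63 -0.77]
```

Emit:
arm_command(
  plan=[
    {"dx": 0, "dy": 0.01, "dz": 0.04, "rx": -0.1, "ry": 0, "rz": 0, "grip": 0.5},
    {"dx": 0, "dy": 0.015, "dz": 0.02, "rx": 0, "ry": 0, "rz": 0, "grip": 0.5},
    {"dx": 0, "dy": 0, "dz": 0, "rx": 0, "ry": 0, "rz": 0, "grip": 0.5},
    {"dx": 0, "dy": 0, "dz": 0, "rx": 0, "ry": 0, "rz": 0, "grip": 0.5},
    {"dx": 0, "dy": 0, "dz": 0, "rx": 0, "ry": 0, "rz": 0, "grip": 0.5},
  ],
)

```text
time: 22.0
tool_pos: [627.8, -205.1, 33.7]
orientation: [-1.756, 1.914, -0.674]
contact_force: [4.5, 2.1, 1.9]
grip_width: 0.628
```

```bash
python3 tgt.py 37.5 0 0
```

```text
t 22.0 tcp [ 627.8 -205.1   33.7] -> [ 626.6 -204.2   33.3] F [4.5 2.1 1.9] w 0.628
plate now in rest frame: front-top [ 1.3 -0.7  3.2] front-bot [ 3.8 -0.7  0. ] back-bot [121.5  -1.3  92.9] pitch 38.26 yaw err -0.006 roll 0.002
shift/40 [-0.02  0.03 -0.01] rot/.08 [-0.17 -0.02 -0.06] q [-0.63  0.24  2.06  0.98  0.41  0.19]
rest axes e in tool [-0.01 -0.78  0.63] n [-1.    0.01 -0.  ] up [-0.   -0.63 -0.78]
```

Emit:
arm_command(
  plan=[
    {"dx": 0, "dy": 0, "dz": 0, "rx": 0, "ry": 0, "rz": 0, "grip": 0.64},
    {"dx": 0, "dy": 0, "dz": 0, "rx": 0, "ry": 0, "rz": 0, "grip": 0.68},
    {"dx": 0, "dy": 0, "dz": 0, "rx": 0, "ry": 0, "rz": 0, "grip": 0.75},
    {"dx": 0, "dy": 0, "dz": 0, "rx": 0, "ry": 0, "rz": 0, "grip": 0.8},
    {"dx": 0, "dy": 0, "dz": 0, "rx": 0, "ry": 0, "rz": 0, "grip": 0.8},
  ],
  squeeze=10,
)

```text
time: 22.5
tool_pos: [624.4, -204.8, 30.1]
orientation: [-1.759, 1.919, -0.67]
contact_force: [0.1, 1.1, -0.5]
grip_width: 0.799
```

```bash
python3 tgt.py 37.5 0 0;python3 - <<'E'
from h import *
t=cams.capture("top");c=cams.capture("scene");w=cams.capture("wrist");cv2.imwrite("pics/w11.png",w["frame"])
a=cv2.resize(t["frame"][110:220,370:480],None,fx=3.6,fy=3.6,interpolation=cv2.INTER_CUBIC)
b=cv2.resize(c["frame"][90:200,70:180],None,fx=3.6,fy=3.6,interpolation=cv2.INTER_CUBIC)
cv2.imwrite("pics/tc11.png",np.hstack([a,b]))
E
```

```text
t 22.5 tcp [ 624.4 -204.8   30.1] -> [ 626.6 -204.2   33.3] F [ 0.1  1.1 -0.5] w 0.799
plate now in rest frame: front-top [-2.1 -0.6 -0.2] front-bot [ 0.3 -0.6 -3.3] back-bot [118.7  -1.4  88.8] pitch 37.92 yaw err -0.006 roll 0.001
shift/40 [-0.02 -0.09 -0.03] rot/.08 [-0.09 -0.03 -0.06] q [-0.63  0.24  2.07  0.98  0.4   0.19]
rest axes e in tool [-0.01 -0.78  0.62] n [-1.    0.01 -0.  ] up [-0.   -0.62 -0.78]
```

View pics/tc11.png

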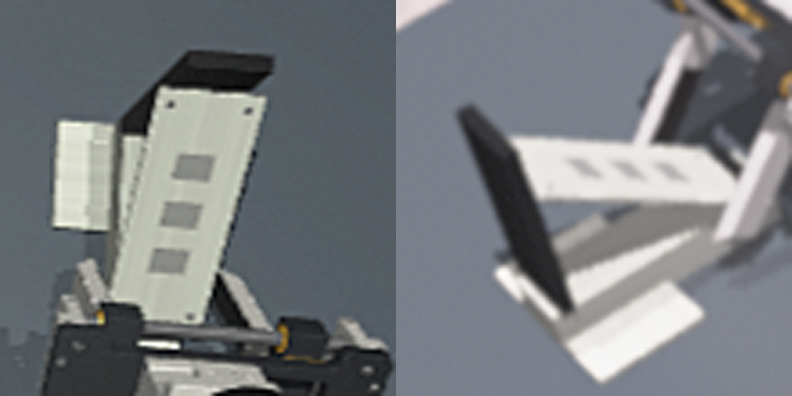

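View pics/w11.png

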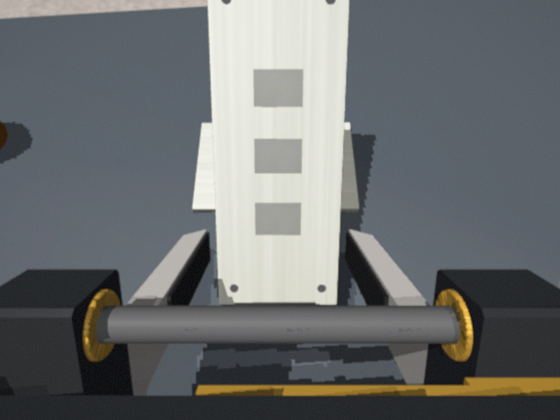

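Emit:
arm_command(
  plan=[
    {"dx": 0, "dy": 0, "dz": 0, "rx": 0, "ry": 0, "rz": 0, "grip": 0.95},
    {"dx": 0, "dy": 0, "dz": 0, "rx": 0, "ry": 0, "rz": 0, "grip": 0.95},
    {"dx": 0, "dy": 0, "dz": -0.3, "rx": 0, "ry": 0, "rz": 0, "grip": 0.95},
    {"dx": 0, "dy": 0, "dz": -0.4, "rx": 0, "ry": 0, "rz": 0, "grip": 0.95},
    {"dx": 0, "dy": 0, "dz": -0.6, "rx": 0, "ry": 0, "rz": 0, "grip": 0.95},
  ],
)

```text
time: 23.15
tool_pos: [591.1, -201.3, 69.5]
orientation: [-1.761, 1.92, -0.664]
contact_force: [0.1, 0.1, 0.6]
grip_width: 0.95
```

Emit:
arm_command(
  plan=[
    {"dx": 0, "dy": 0, "dz": -0.8, "rx": 0, "ry": 0, "rz": 0, "grip": 0.95},
    {"dx": 0, "dy": 0, "dz": -0.8, "rx": 0, "ry": 0, "rz": 0, "grip": 0.95},
    {"dx": 0, "dy": 0, "dz": -0.8, "rx": 0, "ry": 0, "rz": 0, "grip": 0.95},
    {"dx": 0, "dy": 0, "dz": -0.5, "rx": 0, "ry": 0, "rz": 0, "grip": 0.95},
    {"dx": 0, "dy": 0, "dz": 0, "rx": 0, "ry": 0, "rz": 0, "grip": 0.95},
  ],
)

```text
time: 23.65
tool_pos: [516.4, -195.9, 165.9]
orientation: [-1.761, 1.92, -0.67]
contact_force: [0.8, 0.0, -0.1]
grip_width: 0.953
```

```bash
python3 - <<'E'
from h import *
s=monitor.sense();print(s["time"],s["tool_pos"],s["contact_force"],s["q"])
t=cams.capture("top");c=cams.capture("scene");w=cams.capture("wrist")
cv2.imwrite("pics/c12.png",c["frame"]);cv2.imwrite("pics/w12.png",w["frame"]);cv2.imwrite("pics/t12.png",t["frame"])
a=cv2.resize(t["frame"][110:220,370:480],None,fx=3.6,fy=3.6,interpolation=cv2.INTER_CUBIC)
b=cv2.resize(c["frame"][90:200,70:180],None,fx=3.6,fy=3.6,interpolation=cv2.INTER_CUBIC)
cv2.imwrite("pics/tc12.png",np.hstack([a,b]))
E
```

```text
23.65 [ 516.43766507 -195.93023658  165.93506569] [ 0.76907143  0.0393952  -0.10135668] [-0.78192785 -0.29720171  2.28315292  0.65407219  0.71951398  0.46938188]
```

View pics/tc12.png

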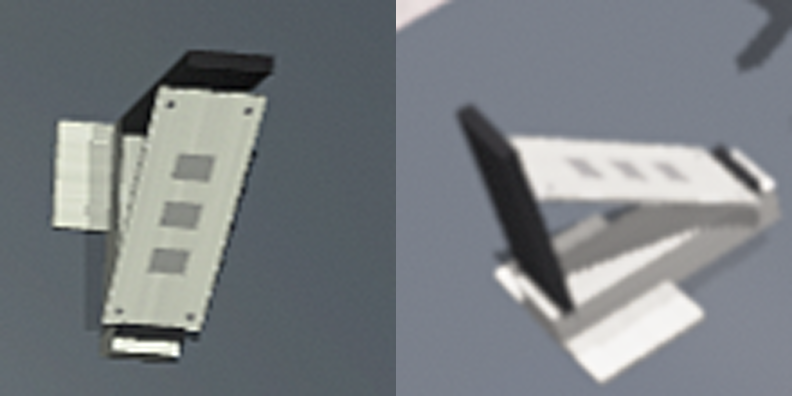

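View pics/w12.png

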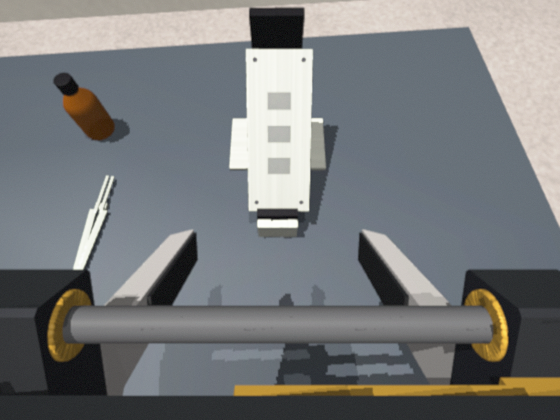

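View pics/c12.png

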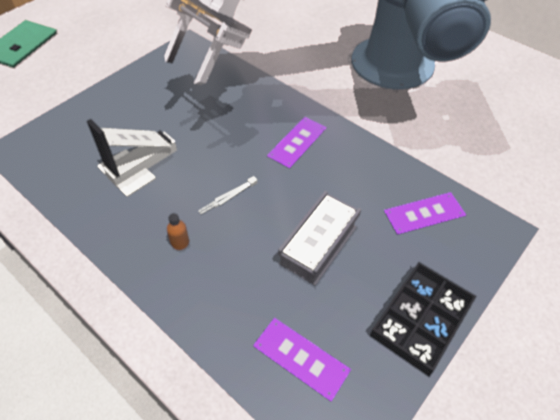

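```bash
python3 -c "
from plant import env;print(env.sign_off())"
```

```text
the job is handed in; nothing more can be done
None
```

The top plate is leaning on the inspection rest, released, and the job was handed in at about 24 s of the 58 s allowed. The sign-off gave no verdict.

- **Slide:** I pushed the plate over the lip with closed fingertips at about 55 mm height. The top and wrist cameras put the overhang at about 40 to 41 mm.
- **Lift:** I pinched the overhanging end across its width and lifted it clear. Wrist pictures showed no slip in the grip on the way over.
- **Placing:** I set the front end on the rail and pushed it against the toe stop, which showed as about 10 N. I then eased off with light contact still on both and opened the gripper.

**Last checks:**
- The pictures after backing away show the plate in line with the rail to about 1–2 mm. Its low end is on the rail at the toe stop and its top end on the upright.
- In the last scene picture the two lower plates and the bystanders look unmoved, and nothing touches the robot.

**Disagreements:**
- The top and scene cameras differed by about 2 mm. I used their average and relied on the force contact for the final fit.
- An earlier check of the held plate showed about 3 mm of offset. The arm was still settling during those pictures, so I discarded that result and repeated the check.
- After release the plate's final contact with the stop was judged only from the pictures.

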